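# Lay out the kit in mirror order for the opposite-hand station

## Robot

A 6-joint arm with a two-finger parallel gripper is mounted at the origin on a cart in front of the work surface, level with it; the furniture and walls round the work are solid. World frame = base frame: x ahead of the robot, y to its left, z up, the work surface at z = 0. Lengths are in mm, angles in rad, forces in N, time in s.
With the tool pointing down it reaches from about 350 to 775 mm from the base axis. Payload 5.5 kg.
Tool frame: the origin (TCP) lies midway between the tips of the shut fingers; the grasp point (between the pads) lies arm.hold_point_z behind it (arm.hold_point_z is the distance from the TCP to the grasp point, in mm); z points along the fingers, x is the direction in which the jaws open and shut, and the axes are right-handed (so a half turn about z gives the same grasp; the last joint's range is limited). The gripper opens to 85 mm and grips with 20 to 120 N. Pads are 22 mm wide; open, the fingers measure 114 mm over their backs; the gripper's body (76 mm by 85 mm) begins 54 mm behind the grasp point. The pads swing forward as they close: fully open they stand 13 mm farther back than shut.
Start: joints at [0.974, 0.313, 0.046, 1.304, 0, 1.431], TCP at [253.65, 516.075, 231.323] pointing down, gripper open.
Joint ranges: [-2.76, 2.76], [-0.86, 1.69], [-1.03, 1.26], [-2.2, 2.34], [-1.47, 1.5], [-3.14, 3.14]. Speed limits (rad/s): [2.57, 2.57, 3.14, 3.14, 3.14, 3.14].

## Interface

Orientations are given as a rotation vector (axis times angle).
In Python, from station import arm gives the robot as it stands.
- The arm moves only by the tool move_arm, never from a script. Its argument "motion" is text: rows parted by semicolons, each of 7 numbers parted by spaces: the closure, from -1 (fully open) to 1 (shut), then the shift along the tool's x, y, z as a fraction of full scale, then the turn, a rotation vector about the tool's x, y, z as a fraction of full scale. A call has 1 to 10 rows; each row shifts and turns the commanded pose from where the row before left it, along the tool's axes as they then stand; what a row does not reach is not made up. Full scale, the value 1, is 0.04 m for a shift and 60 degrees for a turn. A row lasts 1/12 s, in which the tool goes at most 41.7 mm and 7.16 degrees, less where a joint would pass 70% of its speed; a pose out of reach is approached as far as the arm can. A call with a number of a shift or a turn outside -1 to 1 is refused whole. A call with a gripper value outside its range is refused whole. The fingers move at their own pace and stop on an object; "grip_force" is the grip in N (left out, the last holds). Time passes only in rows, so rows that do not move let the fingers close. It gives the time, the measured TCP pose, the force and the opening at its end, in the units of the state.
- arm.state(): the state, without advancing time (a new reading comes with each control period).
- arm.capture(name): name is "side" or "top"; returns (picture, depth): 384x512x3 uint8, red, green, blue; 384x512 float32, mm along the optical axis (not along the pixel's ray), 0 where there is no reading.
- arm.camera_info(name): a dict with "mtx" (3x3 intrinsics, pixels), "dist_coeffs" ([k1, k2, p1, p2, k3] as OpenCV has them; the pictures are not rectified), "world_to_cam" (4x4, takes a point from world to camera coordinates). Camera axes: x right, y up, looking along -z (the intrinsics and any distortion apply to the point x, -y, -z); pixel columns grow to the right and rows downward; lengths in mm; the calibration is good to about 2 mm. A picture is of the moment at which its call begins. camera_info takes no time and is no camera call.
- arm.hand_in(): hands the job in, once; it reports no verdict.
The state is a dict: "t": time; "joint_pos": joint angles; "qvel": joint speeds; "tau": joint torques, N m; "ee_pos": TCP position; "ee_rot": TCP orientation; "wrist_force": force on the tool from outside, world axes, zero at the start; "wrist_torque": the same for the moment, N m; "width": finger opening in mm.
Only numpy, scipy, OpenCV 4.12 (cv2) and the standard library are available. Lean on these libraries where they do the work, as an engineer would, in place of code of your own. Each camera call takes 0.05 s, during which the arm holds its last target.

## Task

The four things in the nests of the full rack stand in the order in which the job uses them. Move them to the empty rack in reverse order for the mirrored work place: what stands leftmost (seen from the robot) must end in the rightmost bay, the second from the left in the second bay from the right, and so on. Stand each upright and flat on the floor of its own bay, about in the middle, let go of it, and do not disturb the box and the cutter lying near by.

Things in the scene. Friction and masses are not known exactly. Their poses are not given: they have to be found in the camera images.
- relay: Small white relay module with an amber raised top, block 35 (x) x 28 (y) mm, 26 mm high (side faces 22 mm high), about 30 g. Origin at the centre of its underside, z up. Loose.
- pod: White square instrument pod, 50 x 50 mm, body 30 mm high with a slimmer white knob on top to 55 mm (hold it by the body's flat sides), about 90 g. Origin at the centre of its underside, z up. Loose.
- loupe: Black round waisted stand loupe, 41 mm in diameter, 34 mm high, about 35 g. Origin at the centre of its underside, z up. Loose.
- stamp: Small turned wooden inspection stamp standing on its foot: foot 24 mm across and 18 mm high, above it a handle about 18 mm across up to 45 mm, about 30 g. Origin at the centre of its underside, z up. Loose.
- nest_relay: Fixed low grey square nest in which the relay module stands at the start; 74 x 74 mm, origin at the centre of its underside, floor 3 mm and rim top 8 mm above the origin, rim 4 mm wide (inside 66 x 66 mm). All four nests look alike, lie on full_rack in one row at 78 mm pitch, in an order that is new at each start, and stay where they are: they show which place each thing came from.
- nest_pod: Fixed low grey square nest in which the pod stands at the start; 74 x 74 mm, origin at the centre of its underside, floor 3 mm and rim top 8 mm above the origin, rim 4 mm wide (inside 66 x 66 mm). All four nests look alike, lie on full_rack in one row at 78 mm pitch, in an order that is new at each start, and stay where they are: they show which place each thing came from.
- nest_loupe: Fixed low grey square nest in which the loupe stands at the start; 74 x 74 mm, origin at the centre of its underside, floor 3 mm and rim top 8 mm above the origin, rim 4 mm wide (inside 66 x 66 mm). All four nests look alike, lie on full_rack in one row at 78 mm pitch, in an order that is new at each start, and stay where they are: they show which place each thing came from.
- nest_stamp: Fixed low grey square nest in which the stamp stands at the start; 74 x 74 mm, origin at the centre of its underside, floor 3 mm and rim top 8 mm above the origin, rim 4 mm wide (inside 66 x 66 mm). All four nests look alike, lie on full_rack in one row at 78 mm pitch, in an order that is new at each start, and stay where they are: they show which place each thing came from.
- full_rack: The full rack: fixed dark steel plate, 84 (x) x 346 (y) x 4 mm, carrying the four nests in a row along its y axis, at y = +117, +39, -39 and -117 mm. Origin at the centre of its underside; +x points away from the robot, +y to the robot's left (turned by at most 0.25 rad). Things in the nests stand with their underside 7 mm above this origin. Either rack may be the left one.
- empty_rack: The empty rack: fixed mid-grey painted board, 84 (x) x 346 (y) mm, with four bays in a row along its y axis, centres at x = 0 and y = +117, +39, -39 and -117 mm. Bay floors lie 7 mm, and the dark steel ribs round them 12 mm, above the origin (centre of the underside); a bay is 70 (x) x 74 (y) mm inside its 4 mm ribs. +x points away from the robot, +y to the robot's left (turned by at most 0.25 rad).
- load_box: Bystander: grey instrument box with knobs, 49 x 66 x 41 mm, loose, beyond the racks. Origin at the centre of its underside. Right of it, close behind the right-hand rack, stands a fixed power supply, 48 mm high, with a display up to 120 mm: carry things past it higher than that.
- side_cutter: Bystander: red-handled side cutter lying flat, 125 x 44 x 12 mm, loose, left of the racks. Origin at its underside.
Mind the look-alikes: they are no part of the job. Leave any blue or red look-alike of the pod alone.

How it is judged:
By the outcome, as a careful person would: the job done as asked, in the order asked, and still so for the second after the job is handed in, with the robot touching nothing.
It also fails if it takes over 112 s, if anything falls off the work surface, if the arm or the gripper's body presses on something with over 40 N, if the wrist force passes 120 N, or if a joint passes its speed limit or range.

## Working session

There is one attempt and no reset: what is moved stays moved. The work goes in short steps, Python scripts to look and compute and a tool call to move; the robot and the scene stay as the last step left them, time stands still between calls to the robot, and variables do not carry over. Pictures are saved under pics/ and viewed, and the job is handed in when it is done.

Besides the shell and the picture viewer there is one more tool, called after "Emit:" by a JSON object that holds its "op" and its "data". move_arm: Moves the arm, as the interface text tells. Its arguments: {"type":"object","properties":{"motion":{"type":"string"},"grip_force":{"type":"number"}},"required":["motion"]}

```bash
ls; mkdir -p pics; python3 - <<'E'
from station import arm
import cv2,numpy as np
print(arm.state(), arm.hold_point_z)
for n in("top","side"):
    p,d=arm.capture(n); cv2.imwrite(f"pics/{n}0.png",cv2.resize(p[:,:,::-1],(800,600),interpolation=cv2.INTER_CUBIC)); np.savez(f"pics/{n}0.npz",p=p,d=d)
    print(n,{k:np.round(v,4).tolist() for k,v in arm.camera_info(n).items()})
E
```

```text
pics
{'t': 0.0, 'joint_pos': array([9.74429828e-01, 3.14009798e-01, 4.49811728e-02, 1.30358275e+00,
       2.34921590e-05, 1.43118678e+00]), 'qvel': array([-0.00071111, -0.00042501,  0.00016159, -0.0012743 ,  0.00027946,
        0.00046069]), 'tau': array([ 7.65991517e-04, -4.80622315e+01,  2.98538464e+01,  1.92866806e-02,
       -2.32487173e-04, -4.13454632e-05]), 'ee_pos': array([253.32067095, 515.6328199 , 230.40440986]), 'ee_rot': array([ 2.66608480e+00,  1.66045223e+00, -2.62064011e-03]), 'wrist_force': array([-0.33328357, -0.40871361, -0.1921417 ]), 'wrist_torque': array([-0.01116293, -0.01324937, -0.04006286]), 'width': 85.33640833165988} 18.700000000000003
top {'mtx': [[361.9297, 0.0, 249.802], [0.0, 361.9297, 187.2257], [0.0, 0.0, 1.0]], 'dist_coeffs': [-0.0741, 0.0, 0.0, 0.0, 0.0], 'world_to_cam': [[-0.0162, -0.9998, -0.0066, 95.5187], [0.9944, -0.0168, 0.1048, -565.9918], [-0.1049, -0.0049, 0.9945, -1147.4562], [0.0, 0.0, 0.0, 1.0]]}
side {'mtx': [[488.6103, 0.0, 256.1531], [0.0, 488.6103, 191.0184], [0.0, 0.0, 1.0]], 'dist_coeffs': [0.0589, 0.0, 0.0, 0.0, 0.0], 'world_to_cam': [[0.983, -0.1819, 0.025, -519.3501], [0.0626, 0.4601, 0.8856, -137.5528], [-0.1726, -0.869, 0.4637, -1420.9786], [0.0, 0.0, 0.0, 1.0]]}
```

View pics/top0.png

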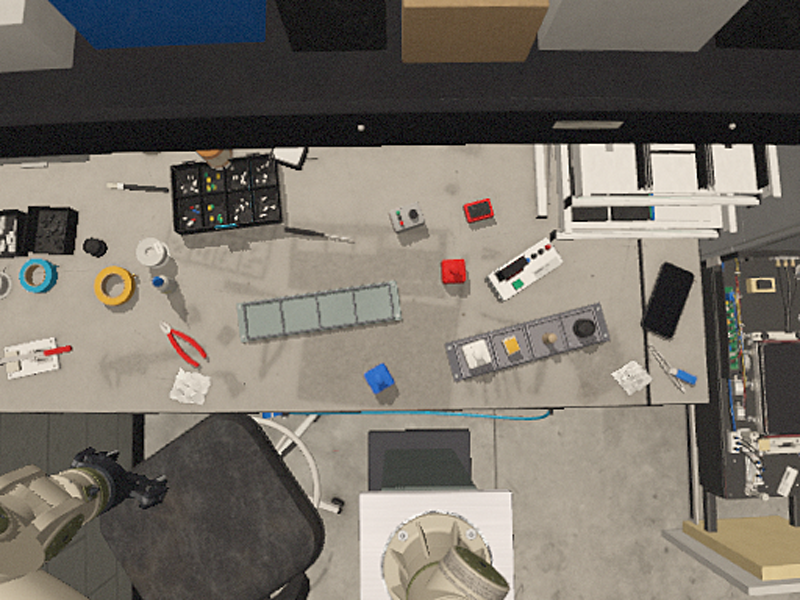

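View pics/side0.png

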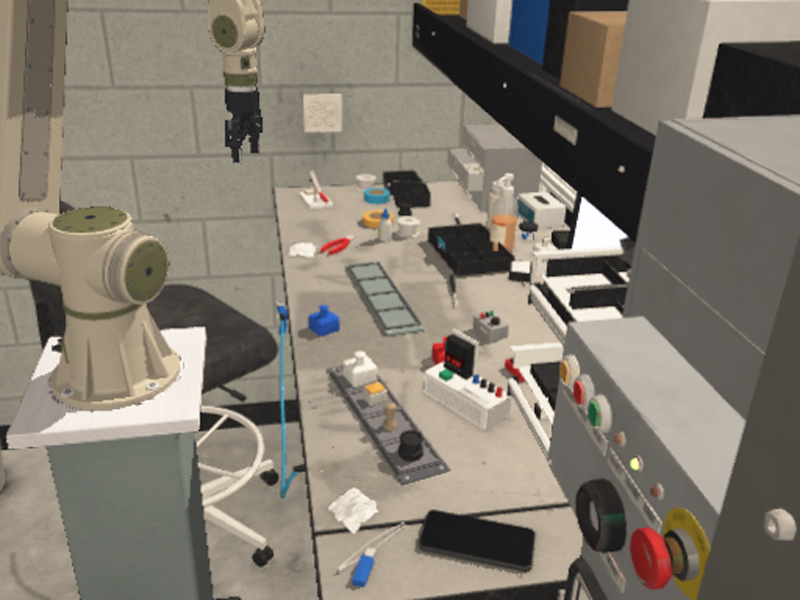

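The top view shows the full rack on the right. From the left it holds the white pod (477,352), relay (513,345), stamp (549,338) and loupe (584,327). The empty rack is on the left, with bays at (263,320) to (374,300). The blue (380,378) and red (454,271) pods are look-alikes. I'll enlarge both racks next.

```bash
cat > h.py <<'E'
import numpy as np,cv2
from station import arm
def cam(n):
    c=arm.camera_info(n); return np.array(c["mtx"],float),np.array(c["dist_coeffs"],float),np.array(c["world_to_cam"],float)
def ray(n,uv):
    K,D,T=cam(n); q=cv2.undistortPoints(np.array(uv,float).reshape(-1,1,2),K,D).reshape(-1,2)
    d=np.c_[q[:,0],-q[:,1],-np.ones(len(q))]@T[:3,:3]; o=-T[:3,:3].T@T[:3,3]
    return o,d
def at_z(n,uv,z):
    o,d=ray(n,uv); s=(z-o[2])/d[:,2]; return o+d*s[:,None]
def proj(n,P):
    K,D,T=cam(n); c=np.array(P,float)@T[:3,:3].T+T[:3,3]
    c=c*[1,-1,-1]; return cv2.projectPoints(c.reshape(-1,1,3),np.zeros(3),np.zeros(3),K,D)[0].reshape(-1,2)
def cloud(n,d):
    K,D,T=cam(n); v,u=np.mgrid[:384,:512]; uv=np.c_[u.ravel(),v.ravel()]
    q=cv2.undistortPoints(uv.astype(float).reshape(-1,1,2),K,D).reshape(-1,2); z=d.ravel()
    c=np.c_[q[:,0]*z,-q[:,1]*z,-z]; return ((c-T[:3,3])@T[:3,:3]).reshape(384,512,3)
E
python3 - <<'E'
import numpy as np,cv2
for n,r in (("top",(275,185,125,65)),("top",(145,170,120,55)),("side",(200,215,100,100))):
    p=np.load(f"pics/{n}0.npz")["p"]; x,y,w,h=r
    cv2.imwrite(f"pics/c_{n}{x}.png",cv2.resize(p[y:y+h,x:x+w,::-1],None,fx=6,fy=6,interpolation=cv2.INTER_CUBIC))
E
```

```text
(no output)
```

View pics/c_top275.png

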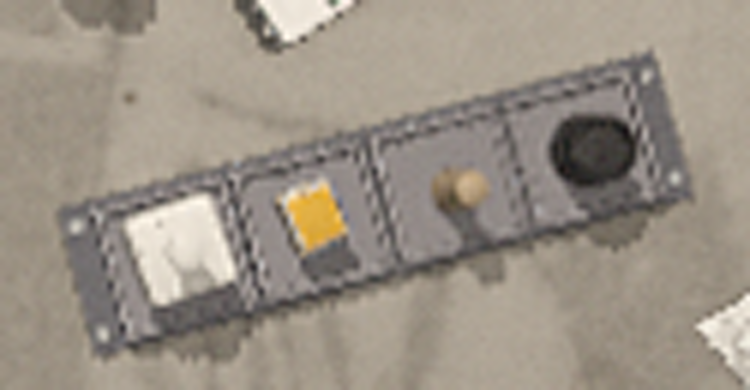

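View pics/c_top145.png

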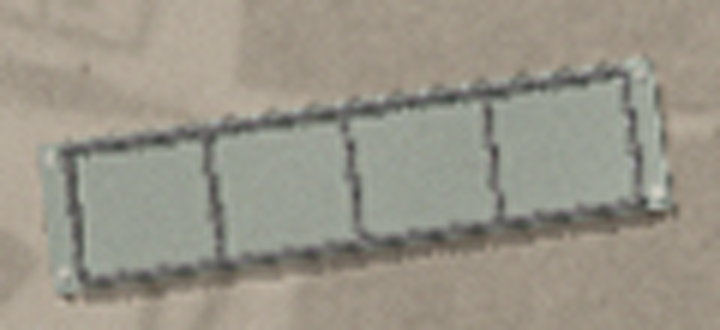

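View pics/c_side200.png

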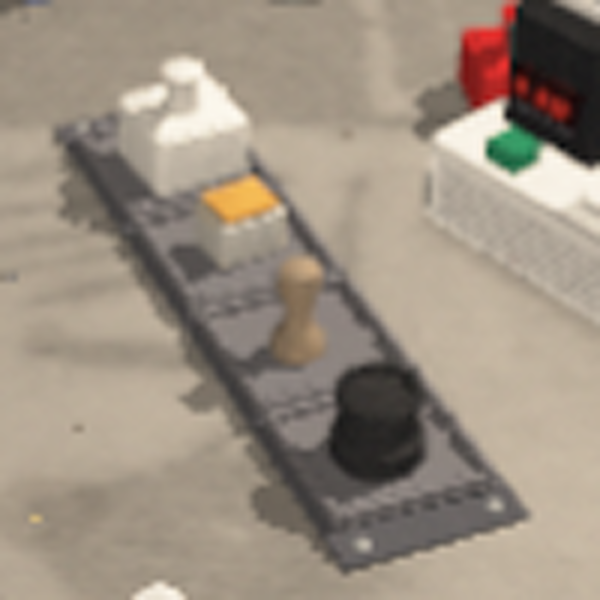

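```bash
cat > m.py <<'E'
from h import *
p=np.load("pics/top0.npz"); im=p["p"]; d=p["d"]
f=lambda c,x,y:(np.array(c,float)+.5)/6-.5+[x,y]
full=at_z("top",f([(60,212),(652,52),(690,195),(98,355)],275,185),4)
emp=at_z("top",f([(42,147),(648,58),(670,205),(62,297)],145,170),7)
for n,c in(("full",full),("empty",emp)):
    e=[np.linalg.norm(c[i]-c[i-1])for i in range(4)]; m=c.mean(0)
    y=(c[0]+c[3]-c[1]-c[2])/2; a=np.arctan2(-y[0],y[1]); print(n,m.round(1),np.round(e),"yaw",a.round(4))
    for k in(117,39,-39,-117): print("  ",k,(m[:2]+k*np.array([-np.sin(a),np.cos(a)])).round(1))
P=cloud("top",d)
sub=P[185:250,275:400]; hsv=cv2.cvtColor(im,cv2.COLOR_RGB2HSV)
def rep(n,mask,z):
    v,u=np.nonzero(mask); uv=np.c_[u,v]; w=at_z("top",uv,z)[:,:2].astype(np.float32)
    r=cv2.minAreaRect(w); print(n,len(u),"rect",np.round(r[0],1),np.round(r[1],1),r[2],"mean",w.mean(0).round(1),"depthz",np.median(P[mask][:,2]).round(1))
M=np.zeros(im.shape[:2],bool); M[185:250,275:400]=1
v=hsv[...,2];s=hsv[...,1];h=hsv[...,0]
rep("amber",M&(s>140)&(v>150),26)
big=np.zeros_like(M);big[190:240,290:318]=1
k=cv2.connectedComponentsWithStats((big&(v>185)&(s<70)).astype(np.uint8)); i=1+np.argmax(k[2][1:,4]); rep("pod",k[1]==i,30)
big[:]=0;big[200:222,362:385]=1
rep("loupe",big&(v<65),17)
rep("loupe34",big&(v<65)&(P[...,2]>28),34)
big[:]=0;big[205:230,340:362]=1
rep("stamp",big&(P[...,2]>25),40); rep("stampall",big&(P[...,2]>15),10)
K,D,T=cam("side")
E
python3 m.py
```

```text
full [ 461.6 -202.3    4. ] [ 81. 343.  82. 341.] yaw 0.2408
   117 [433.7 -88.7]
   39 [ 452.3 -164.5]
   -39 [ 470.9 -240.2]
   -117 [ 489.5 -316. ]
empty [533.2 239.7   7. ] [ 84. 340.  82. 339.] yaw 0.132
   117 [517.8 355.6]
   39 [528.1 278.3]
   -39 [538.3 201. ]
   -117 [548.6 123.7]
amber 53 rect [ 455.2 -164. ] [24.5 22. ] 24.928680419921875 mean [ 454.5 -163.4] depthz 32.6
pod 205 rect [438.6 -88.8] [48.6 47.2] 17.240814208984375 mean [440.8 -87.8] depthz 37.8
loupe 99 rect [ 486.7 -319.7] [43.7 32.9] 88.89732360839844 mean [ 486.7 -318.8] depthz 37.9
loupe34 69 rect [ 487.9 -317.9] [33.1 35.7] 24.491392135620117 mean [ 486.6 -318.6] depthz 39.2
stamp 38 rect [ 452.7 -228.8] [48.6 44.8] 87.54346466064453 mean [ 464.3 -242.5] depthz 48.7
stampall 60 rect [ 464.3 -239.1] [56.5 80.1] 85.1197738647461 mean [ 465.4 -245.7] depthz 45.3
```

```bash
cat > ov.py <<'E'
from h import *
def box(x,y,a,l,w,z0,z1):
    R=np.array([[np.cos(a),-np.sin(a)],[np.sin(a),np.cos(a)]]);c=np.array([[1,1],[1,-1],[-1,-1],[-1,1]])*[l/2,w/2]@R.T+[x,y]
    return [np.c_[c,[z]*4] for z in(z0,z1)]
def circ(x,y,r,z):
    t=np.linspace(0,2*np.pi,30); return np.c_[x+r*np.cos(t),y+r*np.sin(t),0*t+z]
def draw(n,im,polys,roi,out,k=7):
    x,y,w,h=roi; I=cv2.resize(im[y:y+h,x:x+w,::-1],None,fx=k,fy=k,interpolation=cv2.INTER_CUBIC)
    for P,c in polys:
        q=(proj(n,P)-[x,y]+.5)*k-.5; cv2.polylines(I,[np.round(q).astype(int)],True,c,1)
    cv2.imwrite(out,I)
E
sed -i 's/&(v>150),26)/\&(v>150),33)/; s/k\[1\]==i,30)/k[1]==i,37)/; s/(v<65),17/(v<65),24/; s/>28),34)/>28),41)/; s/>25),40)/>40)\&(P[...,2]<70)\&(s>60),50)/' m.py; python3 m.py|grep rect
cat > o1.py <<'E'
from ov import *
import sys
pod=(438,-88,.29);rel=(454,-163,.25);st=(467,-242);lo=(486,-317.5)
if len(sys.argv)>1: exec(sys.argv[1])
R,G,B=(0,0,255),(0,255,0),(255,0,0)
L=[(q,R) for q in box(*pod,50,50,7,37)]+[(q,R) for q in box(*rel,35,28,7,29)]
L+=[(circ(*st,12,7),G),(circ(*st,9,50),G),(circ(*lo,20.5,7),G),(circ(*lo,20.5,41),B)]
a=.2408
for s in(117,39,-39,-117):
    L.append((box(461.6-np.sin(a)*s,-202.3+np.cos(a)*s,a,66,66,12,12)[0],B))
a=.132; E=[]
for s in(117,39,-39,-117): E.append((box(533.2-np.sin(a)*s,239.7+np.cos(a)*s,a,70,74,12,7)[0],R))
for n,r in(("top",(280,185,114,65)),("side",(200,215,100,85))):
    draw(n,np.load(f"pics/{n}0.npz")["p"],L,r,f"pics/o_{n}.png")
draw("top",np.load("pics/top0.npz")["p"],E,(145,170,114,55),"pics/o_e.png")
draw("side",np.load("pics/side0.npz")["p"],E,(210,160,70,60),"pics/o_es.png")
E
python3 o1.py
```

```text
amber 53 rect [ 455.1 -162.5] [24.3 21.8] 24.928720474243164 mean [ 454.5 -162. ] depthz 32.6
pod 205 rect [438.7 -87.8] [48.3 47. ] 17.240936279296875 mean [440.8 -86.8] depthz 37.8
loupe 99 rect [ 486.4 -317.3] [43.5 32.7] 88.89759063720703 mean [ 486.5 -316.4] depthz 37.9
loupe34 69 rect [ 487.6 -315.5] [32.9 35.5] 24.491477966308594 mean [ 486.4 -316.2] depthz 39.2
stamp 27 rect [ 466.1 -239.7] [16.2 15.9] 88.87199401855469 mean [ 467.2 -240.5] depthz 48.7
stampall 60 rect [ 464.3 -239.1] [56.5 80.1] 85.1197738647461 mean [ 465.4 -245.7] depthz 45.3
```

View pics/o_top.png

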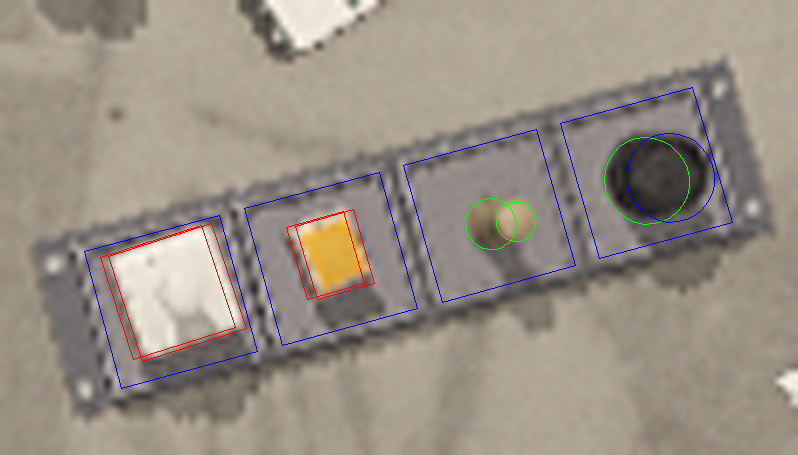

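View pics/o_side.png

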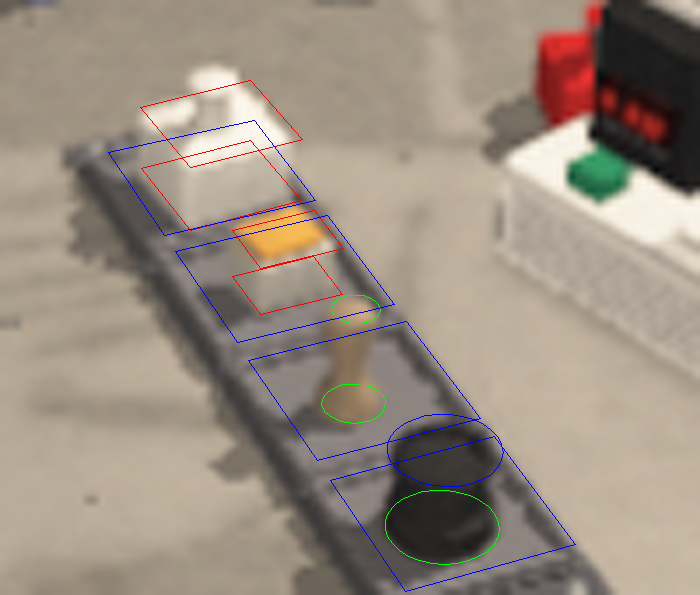

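View pics/o_e.png

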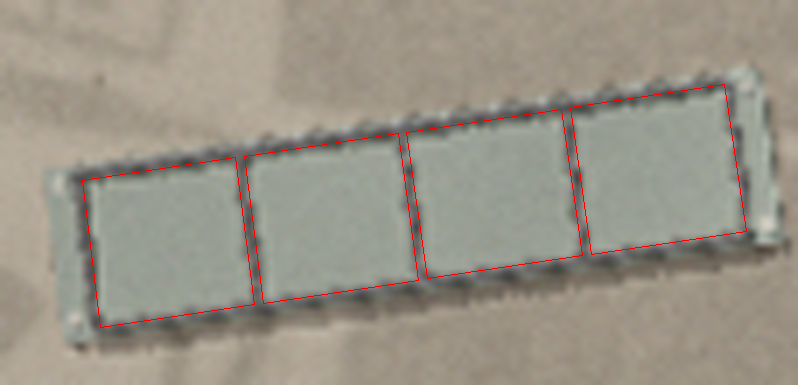

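View pics/o_es.png

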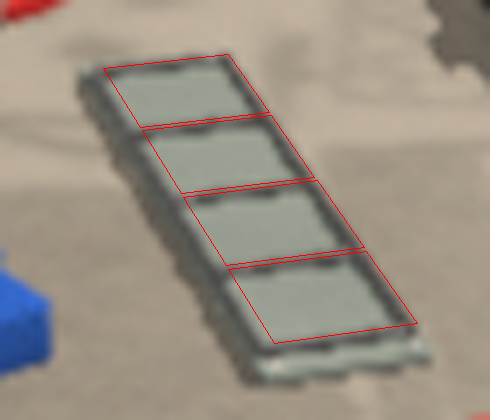

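```bash
cat > mv.py <<'E'
import sys,math
from h import *
# usage: mv.py x y z yaw [step_mm] : rows to go from the measured pose to target
def yaw_of(rv):
    R=cv2.Rodrigues(np.array(rv,float))[0]; return math.atan2(R[1,0],R[0,0]),R
if __name__=="__main__":
    s=arm.state(); p=s["ee_pos"]; y,R=yaw_of(s["ee_rot"]); t=np.array([float(a) for a in sys.argv[1:5]]); st=float(sys.argv[5]) if len(sys.argv)>5 else 28
    dy=(t[3]-y+math.pi/2)%math.pi-math.pi/2
    print("at",p.round(1),"yaw",round(y,3),"tilt",np.degrees(math.acos(-R[2,2])).round(2),"w",round(s["width"],1),"t",round(s["t"],2))
    n=math.ceil(abs(math.degrees(dy))/7); 
    if n: print(f"turn: {n} rows of rz={-math.degrees(dy)/60/n:.3f}")
    y2=y+dy; d=t[:3]-p; tt=np.array([math.cos(y2)*d[0]+math.sin(y2)*d[1], math.sin(y2)*d[0]-math.cos(y2)*d[1], -d[2]])
    n=max(1,math.ceil(np.linalg.norm(d)/st)); print(f"shift(tool mm) {tt.round(1)}: {n} rows of",(tt/40/n).round(3))
E
python3 - <<'E'
from h import *
d=np.load("pics/top0.npz")["d"];P=cloud("top",d)
a=.2408;c=np.array([461.6,-202.3])
Q=(P[...,:2]-c)@np.array([[np.cos(a),-np.sin(a)],[np.sin(a),np.cos(a)]])
m=(P[...,2]>25)&(Q[...,0]>42)&(Q[...,0]<170)&(abs(Q[...,1])<200)&(P[...,2]<200)
for lo in range(-200,200,20):
    k=m&(Q[...,1]>=lo)&(Q[...,1]<lo+20)
    if k.any(): print(lo,k.sum(),"rackx min",Q[k][:,0].min().round(),"max",Q[k][:,0].max().round(),"z",P[k][:,2].min().round(),P[k][:,2].max().round())
E
python3 mv.py 438.5 -88 200 .29 39
```

```text
-200 17 rackx min 162.0 max 170.0 z 85.0 93.0
-180 5 rackx min 167.0 max 170.0 z 85.0 88.0
-120 16 rackx min 137.0 max 168.0 z 45.0 50.0
-100 72 rackx min 132.0 max 170.0 z 42.0 52.0
-80 80 rackx min 124.0 max 170.0 z 45.0 62.0
-60 93 rackx min 119.0 max 169.0 z 44.0 67.0
-40 79 rackx min 112.0 max 170.0 z 37.0 67.0
-20 108 rackx min 105.0 max 169.0 z 35.0 120.0
0 135 rackx min 101.0 max 169.0 z 36.0 121.0
20 172 rackx min 95.0 max 164.0 z 33.0 121.0
40 74 rackx min 102.0 max 157.0 z 26.0 117.0
80 5 rackx min 158.0 max 169.0 z 27.0 34.0
100 21 rackx min 159.0 max 170.0 z 27.0 35.0
120 15 rackx min 161.0 max 170.0 z 25.0 35.0
140 2 rackx min 166.0 max 169.0 z 29.0 30.0
at [253.4 515.7 230.5] yaw 1.114 tilt 0.09 w 85.2 t 0.1
turn: 7 rows of rz=0.112
shift(tool mm) [  4.8 631.4  30.5]: 17 rows of [0.007 0.929 0.045]
```

```bash
python3 - <<'E'
import numpy as np,cv2
p=np.load("pics/side0.npz")["p"]
a=cv2.resize(p[215:265,200:260,::-1],None,fx=12,fy=12,interpolation=cv2.INTER_CUBIC); cv2.imwrite("pics/c_pod.png",a)
E
```

```text
(no output)
```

View pics/c_pod.png

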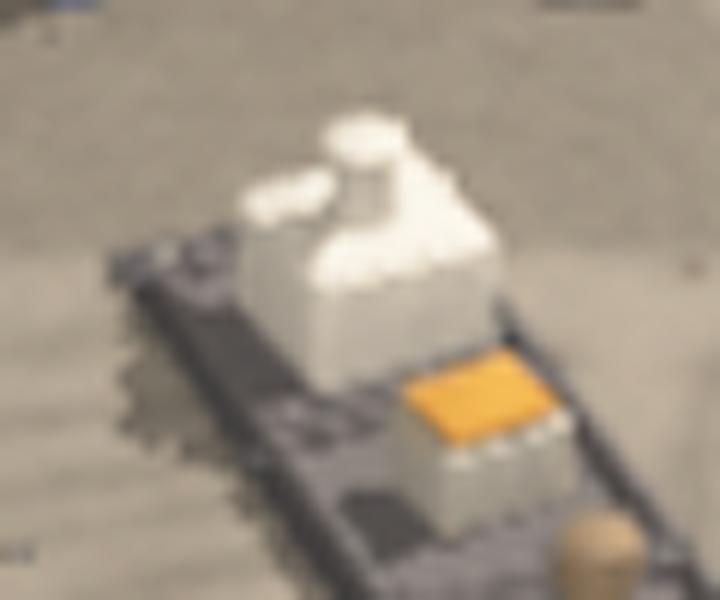

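The crop confirms the white pod, with its body, knob and the knob's shadow, in the leftmost nest and the amber-topped relay next to it. The power supply stands at least 95 mm behind the rack axis, clear of the fingers. Moving to above the pod.

Emit:
{"op": "move_arm", "data": {"motion": "-1 0 0 0 0 0 0.112; -1 0 0 0 0 0 0.112; -1 0 0 0 0 0 0.112; -1 0 0 0 0 0 0.112; -1 0 0 0 0 0 0.112; -1 0 0 0 0 0 0.112; -1 0 0 0 0 0 0.112; -1 0 0.5 0.03 0 0 0; -1 0 0.9 0.04 0 0 0; -1 0 0.9 0.04 0 0 0"}}

```text
t: 0.93
ee_pos: [279.9, 427.4, 226.0]
ee_rot: [3.107, 0.462, -0.001]
wrist_force: [0.8, -0.7, 0.2]
width: 85.3
```

Emit:
{"op": "move_arm", "data": {"motion": "-1 0 0.9 0.04 0 0 0; -1 0 0.9 0.04 0 0 0; -1 0 0.9 0.04 0 0 0; -1 0 0.9 0.04 0 0 0; -1 0 0.9 0.04 0 0 0; -1 0 0.9 0.04 0 0 0; -1 0 0.9 0.04 0 0 0; -1 0 0.9 0.04 0 0 0; -1 0 0.9 0.04 0 0 0; -1 0 0.9 0.04 0 0 0"}}

```text
t: 1.77
ee_pos: [384.0, 81.7, 210.7]
ee_rot: [-3.108, -0.459, -0.0]
wrist_force: [0.9, 0.0, 0.6]
width: 85.5
```

```bash
python3 mv.py 438.5 -88 160 .29 38
```

```text
at [384.   81.7 210.7] yaw 0.293 tilt 0.01 w 85.5 t 1.77
turn: 1 rows of rz=0.003
shift(tool mm) [  3.7 178.2  50.7]: 5 rows of [0.018 0.891 0.254]
```

Emit:
{"op": "move_arm", "data": {"motion": "-1 0.02 0.9 0.25 0 0 0; -1 0.02 0.9 0.25 0 0 0; -1 0.02 0.9 0.25 0 0 0; -1 0.02 0.9 0.25 0 0 0; -1 0.01 0.5 0.15 0 0 0; -1 0 0.3 0.1 0 0 0; -1 0 0 0 0 0 0; -1 0 0 0 0 0 0"}}

```text
t: 2.43
ee_pos: [437.9, -83.8, 160.5]
ee_rot: [-3.107, -0.457, 0.002]
wrist_force: [-1.0, 0.9, 0.2]
width: 85.3
```

```bash
python3 mv.py 438.5 -88 13 .29 20;python3 - <<'E'
from h import *
im,d=arm.capture("top"); cv2.imwrite("pics/t1.png",cv2.resize(im[170:270,270:400,::-1],None,fx=6,fy=6,interpolation=cv2.INTER_CUBIC))
im,d=arm.capture("side"); cv2.imwrite("pics/s1.png",cv2.resize(im[150:300,180:310,::-1],None,fx=4,fy=4,interpolation=cv2.INTER_CUBIC))
E
```

```text
at [437.9 -83.8 160.5] yaw 0.292 tilt 0.11 w 85.3 t 2.43
turn: 1 rows of rz=0.002
shift(tool mm) [ -0.6   4.2 147.5]: 8 rows of [-0.002  0.013  0.461]
```

View pics/t1.png

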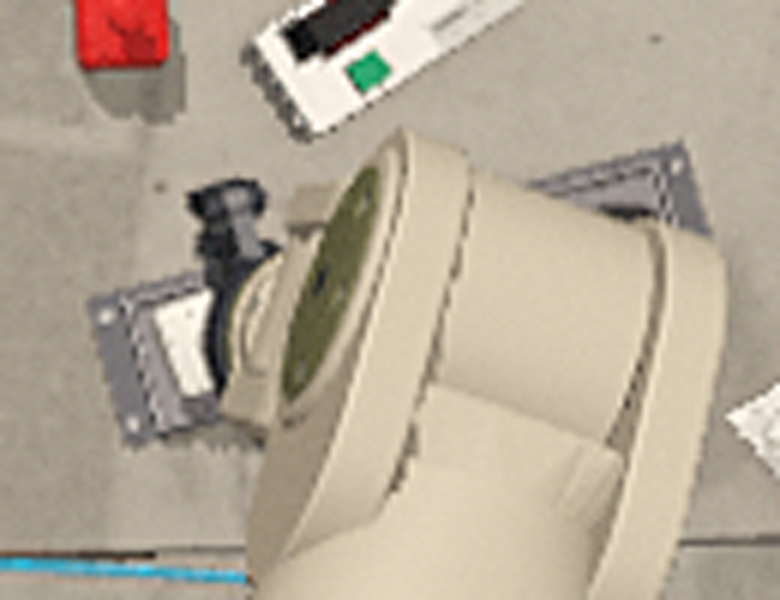

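View pics/s1.png

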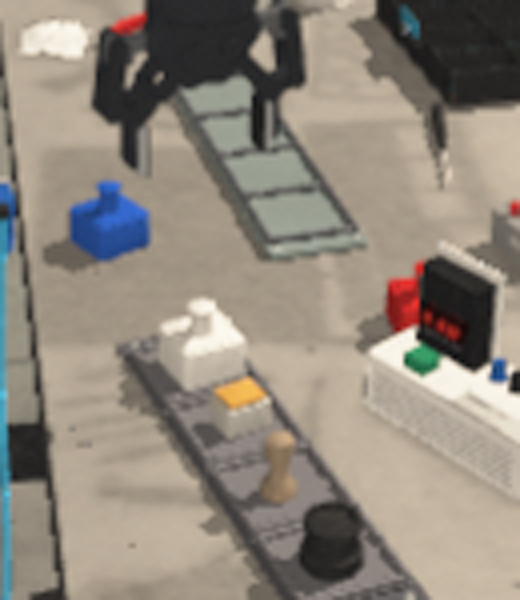

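The jaws open along the rack's x, around the pod, with nothing in their way. Descending.

Emit:
{"op": "move_arm", "data": {"motion": "-1 0 0.05 0.5 0 0 0; -1 0 0.05 0.6 0 0 0; -1 0 0 0.6 0 0 0; -1 0 0 0.6 0 0 0; -1 0 0 0.6 0 0 0; -1 0 0 0.4 0 0 0; -1 0 0 0.25 0 0 0; -1 0 0 0.1 0 0 0; -1 0 0 0 0 0 0", "grip_force": 35}}

```text
t: 3.28
ee_pos: [439.0, -86.5, 14.6]
ee_rot: [-3.107, -0.462, 0.002]
wrist_force: [0.1, 0.7, 0.2]
width: 85.7
```

```bash
python3 mv.py 438.5 -88 13 .29 20;python3 - <<'E'
from h import *
im,d=arm.capture("side"); cv2.imwrite("pics/s2.png",cv2.resize(im[180:280,180:280,::-1],None,fx=6,fy=6,interpolation=cv2.INTER_CUBIC))
E
```

```text
at [439.  -86.5  14.6] yaw 0.295 tilt 0.08 w 85.7 t 3.28
turn: 1 rows of rz=0.005
shift(tool mm) [-0.9  1.3  1.6]: 1 rows of [-0.022  0.031  0.039]
```

View pics/s2.png

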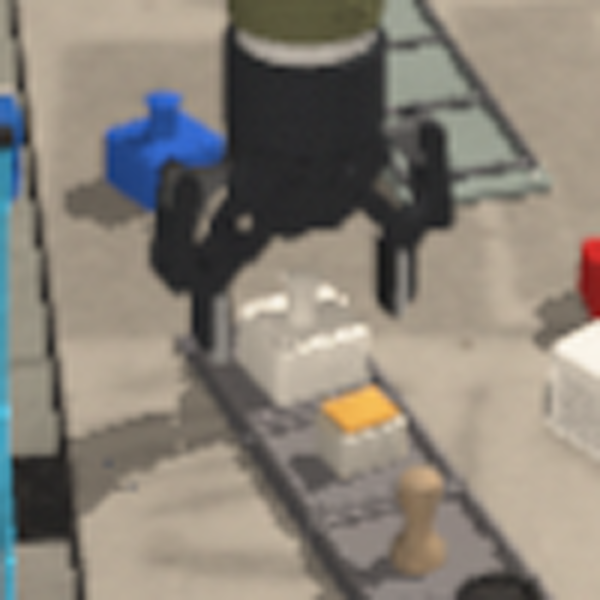

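Fingers straddle the pod (pads at (213,340) and (397,285)). Closing.

Emit:
{"op": "move_arm", "data": {"motion": "0.2 0 0.03 0.04 0 0 0; 0.5 0 0 0 0 0 0; 0.5 0 0 0 0 0 0; 0.5 0 0 0 0 0 0; 0.5 0 0 0 0 0 0; 0.5 0 0 0 0 0 0; 0.5 0 0 0 0 0 0; 0.5 0 0 0 0 0 0"}}

```text
t: 4.0
ee_pos: [440.7, -89.3, 14.1]
ee_rot: [3.107, 0.458, 0.002]
wrist_force: [0.3, 0.2, 5.8]
width: 49.3
```

Emit:
{"op": "move_arm", "data": {"motion": "0.5 0 0 -0.1 0 0 0; 0.5 0 0 -0.4 0 0 0; 0.5 0 0 -0.6 0 0 0; 0.5 0 0 -0.8 0 0 0; 0.5 0 0 -0.8 0 0 0; 0.5 0 0 -0.8 0 0 0; 0.5 0 0 -0.8 0 0 0; 0.5 0 0 0 0 0 0"}}

```text
t: 4.67
ee_pos: [443.1, -90.4, 191.5]
ee_rot: [3.103, 0.458, 0.014]
wrist_force: [1.2, -0.6, -1.0]
width: 49.2
```

```bash
python3 mv.py 548.6 123.7 180 .132 28;python3 - <<'E'
from h import *
im,d=arm.capture("side"); cv2.imwrite("pics/s3.png",cv2.resize(im[100:300,180:310,::-1],None,fx=3,fy=3,interpolation=cv2.INTER_CUBIC))
E
```

```text
at [443.1 -90.4 191.5] yaw 0.293 tilt 0.57 w 49.2 t 4.67
turn: 2 rows of rz=0.077
shift(tool mm) [ 132.8 -198.3   11.5]: 9 rows of [ 0.369 -0.551  0.032]
```

View pics/s3.png

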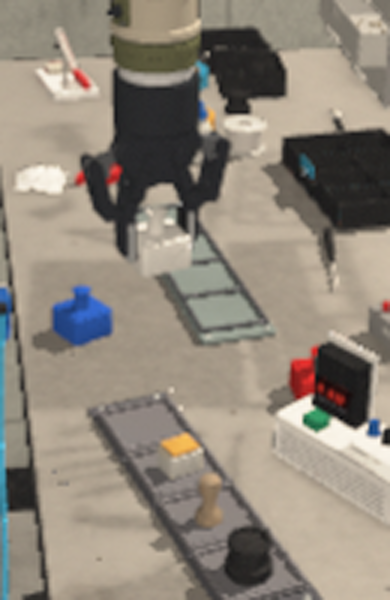

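The pod is held and level. Carrying it to the rightmost bay.

Emit:
{"op": "move_arm", "data": {"motion": "0.5 0 0 0 0 0 0.077; 0.5 0 0 0 0 0 0.077; 0.5 0.2 -0.3 0.02 0 0 0; 0.5 0.38 -0.57 0.03 0 0 0; 0.5 0.38 -0.57 0.03 0 0 0; 0.5 0.38 -0.57 0.03 0 0 0; 0.5 0.38 -0.57 0.03 0 0 0; 0.5 0.38 -0.57 0.03 0 0 0; 0.5 0.38 -0.57 0.03 0 0 0; 0.5 0.38 -0.57 0.03 0 0 0"}}

```text
t: 5.55
ee_pos: [530.2, 97.3, 174.4]
ee_rot: [-3.135, -0.207, 0.004]
wrist_force: [0.6, 0.6, -0.5]
width: 49.5
```

Emit:
{"op": "move_arm", "data": {"motion": "0.5 0.3 -0.45 0.03 0 0 0; 0.5 0.1 -0.2 0.1 0 0 0; 0.5 0 0 0 0 0 0; 0.5 0 0 0 0 0 0"}}

```text
t: 5.88
ee_pos: [542.0, 123.7, 169.4]
ee_rot: [3.134, 0.208, -0.005]
wrist_force: [-0.3, -0.6, -1.4]
width: 49.1
```

```bash
python3 mv.py 548 123.7 14.5 .132 20
```

```text
at [542.  123.7 169.4] yaw 0.133 tilt 0.19 w 49.1 t 5.88
turn: 1 rows of rz=0.001
shift(tool mm) [  6.    0.8 154.9]: 8 rows of [0.019 0.002 0.484]
```

Emit:
{"op": "move_arm", "data": {"motion": "0.5 0.05 0 0.4 0 0 0; 0.5 0.05 0 0.6 0 0 0; 0.5 0.05 0.02 0.6 0 0 0; 0.5 0 0 0.6 0 0 0; 0.5 0 0 0.6 0 0 0; 0.5 0 0 0.5 0 0 0; 0.5 0 0 0.25 0 0 0; 0.5 0 0 0.15 0 0 0; 0.5 0 0 0 0 0 0; 0.5 0 0 0 0 0 0"}}

```text
t: 6.72
ee_pos: [549.8, 123.5, 23.7]
ee_rot: [3.135, 0.206, 0.001]
wrist_force: [-0.0, -0.0, -0.5]
width: 49.3
```

```bash
python3 mv.py 548 123.7 14.5 .132 20;python3 - <<'E'
from h import *
im,d=arm.capture("side"); cv2.imwrite("pics/s4.png",cv2.resize(im[110:230,170:300,::-1],None,fx=6,fy=5,interpolation=cv2.INTER_CUBIC))
im,d=arm.capture("top"); cv2.imwrite("pics/t4.png",cv2.resize(im[160:260,140:300,::-1],None,fx=5,fy=5,interpolation=cv2.INTER_CUBIC))
E
```

```text
at [549.8 123.5  23.7] yaw 0.131 tilt 0.05 w 49.3 t 6.72
turn: 1 rows of rz=-0.001
shift(tool mm) [-1.7 -0.5  9.2]: 1 rows of [-0.043 -0.012  0.229]
```

View pics/s4.png

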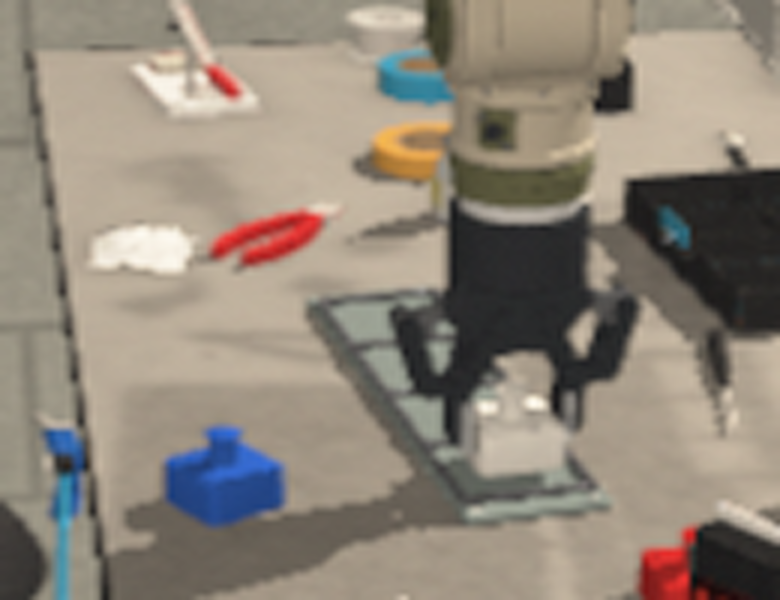

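View pics/t4.png

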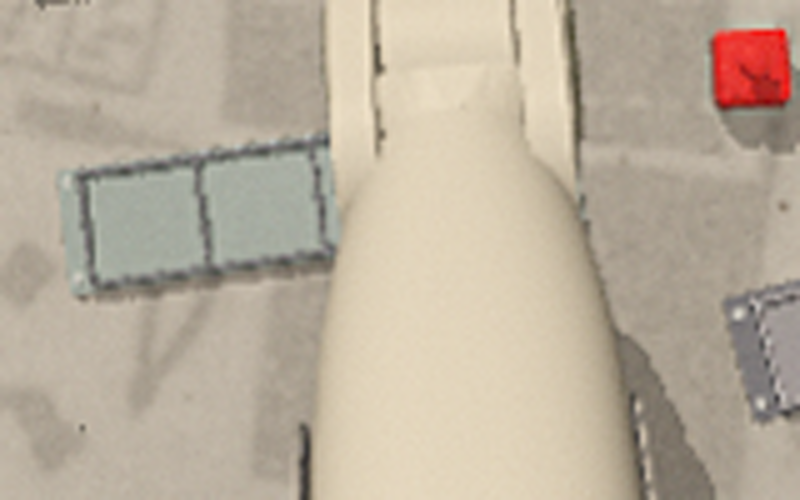

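Emit:
{"op": "move_arm", "data": {"motion": "0.5 -0.04 0 0.1 0 0 0; 0.5 0 0 0.08 0 0 0; 0.5 0 0 0.04 0 0 0; 0.5 0 0 0 0 0 0; 0.5 0 0 0 0 0 0"}}

```text
t: 7.23
ee_pos: [547.8, 123.8, 14.2]
ee_rot: [-3.135, -0.207, -0.0]
wrist_force: [-1.0, 0.8, -0.2]
width: 49.5
```

Emit:
{"op": "move_arm", "data": {"motion": "0.5 0 0 0.02 0 0 0; 0.5 0 0 0 0 0 0; -1 0 0 0 0 0 0; -1 0 0 0 0 0 0; -1 0 0 0 0 0 0; -1 0 0 0 0 0 0; -1 0 0 0 0 0 0; -1 0 0 0 0 0 0"}}

```text
t: 7.9
ee_pos: [547.7, 123.7, 13.1]
ee_rot: [-3.135, -0.207, 0.0]
wrist_force: [-0.6, 1.5, 0.7]
width: 85.1
```

Emit:
{"op": "move_arm", "data": {"motion": "-1 0 0 -0.2 0 0 0; -1 0 0 -0.4 0 0 0; -1 0 0 -0.8 0 0 0; -1 0 0 -0.8 0 0 0; -1 0 0 -0.8 0 0 0; -1 0 0 -0.6 0 0 0; -1 0 0 0 0 0 0"}}

```text
t: 8.48
ee_pos: [551.1, 124.0, 163.9]
ee_rot: [-3.135, -0.207, -0.016]
wrist_force: [1.1, 0.1, 1.1]
width: 85.3
```

```bash
python3 mv.py 453.5 -163 160 .25 37;python3 - <<'E'
from h import *
im,d=arm.capture("side"); cv2.imwrite("pics/s5.png",cv2.resize(im[110:230,170:300,::-1],None,fx=6,fy=5,interpolation=cv2.INTER_CUBIC))
E
```

```text
at [551.1 124.  163.9] yaw 0.132 tilt 0.58 w 85.3 t 8.48
turn: 1 rows of rz=-0.113
shift(tool mm) [-165.6  254.     3.9]: 9 rows of [-0.46   0.705  0.011]
```

View pics/s5.png

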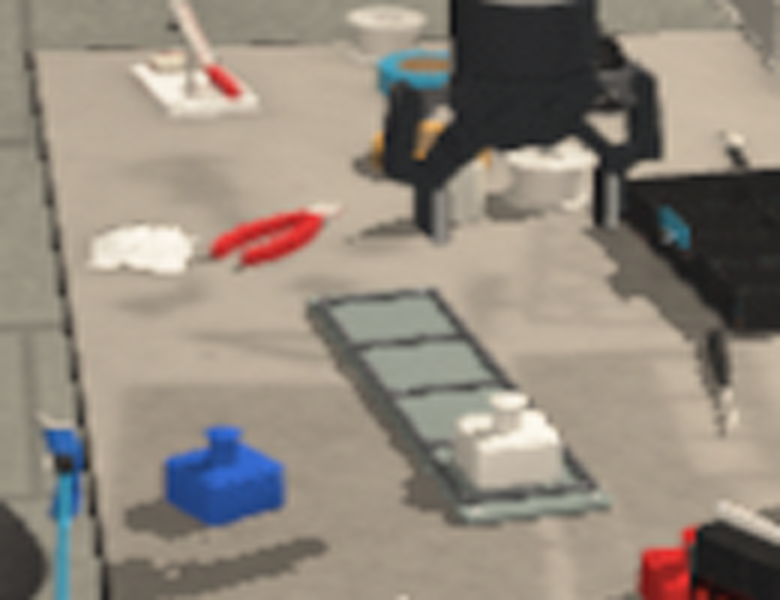

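The pod stands in the rightmost bay, at about (508,445). The relay is next.

Emit:
{"op": "move_arm", "data": {"motion": "-1 0 0 0 0 0 -0.113; -1 -0.24 0.36 0 0 0 0; -1 -0.48 0.74 0.01 0 0 0; -1 -0.48 0.74 0.01 0 0 0; -1 -0.48 0.74 0.01 0 0 0; -1 -0.48 0.74 0.01 0 0 0; -1 -0.48 0.74 0.01 0 0 0; -1 -0.48 0.74 0.01 0 0 0; -1 -0.48 0.74 0.01 0 0 0; -1 -0.48 0.74 0.01 0 0 0"}}

```text
t: 9.37
ee_pos: [450.2, -161.1, 153.2]
ee_rot: [-3.116, -0.392, 0.002]
wrist_force: [0.5, -0.0, 0.3]
width: 85.8
```

Emit:
{"op": "move_arm", "data": {"motion": "-0.6 -0.1 0.15 0 0 0 0; -0.6 0 0 0 0 0 0; -0.6 0 0 0 0 0 0"}}

```text
t: 9.62
ee_pos: [448.8, -166.6, 153.4]
ee_rot: [-3.116, -0.389, 0.001]
wrist_force: [0.7, 0.4, -0.9]
width: 68.5
```

```bash
python3 mv.py 453.5 -163 12 .25 30
```

```text
at [ 448.8 -166.6  153.4] yaw 0.249 tilt 0.1 w 68.5 t 9.62
turn: 1 rows of rz=-0.001
shift(tool mm) [  5.4  -2.3 141.4]: 5 rows of [ 0.027 -0.012  0.707]
```

Emit:
{"op": "move_arm", "data": {"motion": "-0.6 0.05 -0.02 0.4 0 0 0; -0.6 0.05 -0.02 0.6 0 0 0; -0.6 0.04 -0.02 0.6 0 0 0; -0.6 0 0 0.6 0 0 0; -0.6 0 0 0.6 0 0 0; -0.6 0 0 0.4 0 0 0; -0.6 0 0 0.22 0 0 0; -0.6 0 0 0.08 0 0 0; -0.6 0 0 0 0 0 0; -0.6 0 0 0 0 0 0"}}

```text
t: 10.45
ee_pos: [455.0, -162.9, 14.8]
ee_rot: [3.116, 0.393, 0.001]
wrist_force: [-0.2, 0.2, -0.9]
width: 68.1
```

```bash
python3 mv.py 453.5 -163 13 .25 30;python3 - <<'E'
from h import *
im,d=arm.capture("side"); cv2.imwrite("pics/s6.png",cv2.resize(im[180:280,180:280,::-1],None,fx=6,fy=6,interpolation=cv2.INTER_CUBIC))
E
```

```text
at [ 455.  -162.9   14.8] yaw 0.251 tilt 0.06 w 68.1 t 10.45
turn: 1 rows of rz=0.001
shift(tool mm) [-1.5 -0.2  1.8]: 1 rows of [-0.038 -0.006  0.044]
```

View pics/s6.png

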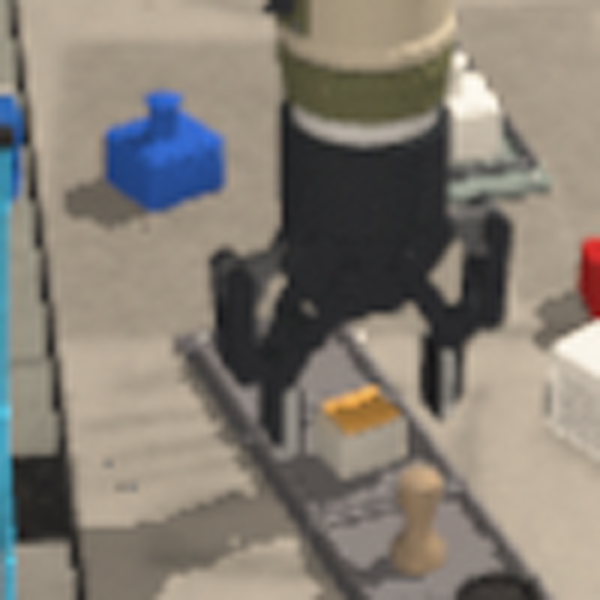

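Relay centred between the pads. Closing and lifting.

Emit:
{"op": "move_arm", "data": {"motion": "0.4 -0.03 0 0.02 0 0 0; 0.7 0 0 0 0 0 0; 0.7 0 0 0 0 0 0; 0.7 0 0 0 0 0 0; 0.7 0 0 0 0 0 0; 0.7 0 0 0 0 0 0; 0.7 0 0 0 0 0 0; 0.7 0 0 0 0 0 0"}}

```text
t: 11.17
ee_pos: [453.5, -163.8, 14.3]
ee_rot: [3.116, 0.391, 0.002]
wrist_force: [-1.4, 1.1, 5.0]
width: 34.3
```

Emit:
{"op": "move_arm", "data": {"motion": "0.7 0 0 -0.1 0 0 0; 0.7 0 0 -0.4 0 0 0; 0.7 0 0 -0.6 0 0 0; 0.7 0 0 -0.8 0 0 0; 0.7 0 0 -0.8 0 0 0; 0.7 0 0 -0.8 0 0 0; 0.7 0 0 -0.8 0 0 0; 0.7 0 0 0 0 0 0; 0.7 0 0 0 0 0 0"}}

```text
t: 11.92
ee_pos: [454.4, -164.3, 187.7]
ee_rot: [3.114, 0.391, 0.007]
wrist_force: [-0.1, 0.5, -1.1]
width: 34.0
```

```bash
python3 mv.py 538 201 180 .132 30;python3 - <<'E'
from h import *
im,d=arm.capture("side"); cv2.imwrite("pics/s7.png",cv2.resize(im[100:300,180:310,::-1],None,fx=3,fy=3,interpolation=cv2.INTER_CUBIC))
E
```

```text
at [ 454.4 -164.3  187.7] yaw 0.25 tilt 0.3 w 34.0 t 11.92
turn: 1 rows of rz=0.113
shift(tool mm) [ 130.9 -351.1    7.7]: 13 rows of [ 0.252 -0.675  0.015]
```

View pics/s7.png

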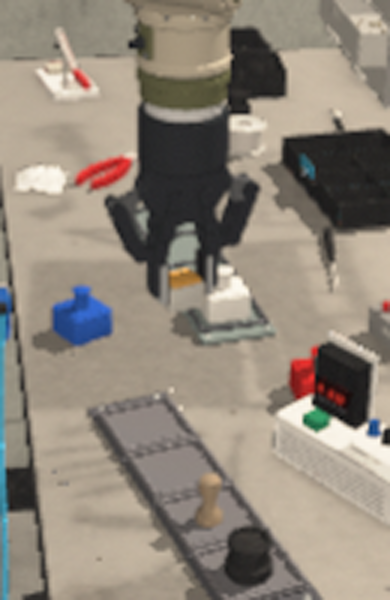

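Emit:
{"op": "move_arm", "data": {"motion": "0.7 0 0 0 0 0 0.113; 0.7 0.13 -0.34 0 0 0 0; 0.7 0.26 -0.69 0 0 0 0; 0.7 0.26 -0.69 0 0 0 0; 0.7 0.26 -0.69 0 0 0 0; 0.7 0.26 -0.69 0 0 0 0; 0.7 0.26 -0.69 0 0 0 0; 0.7 0.26 -0.69 0 0 0 0; 0.7 0.26 -0.69 0 0 0 0; 0.7 0.26 -0.69 0 0 0 0"}}

```text
t: 12.8
ee_pos: [508.7, 81.9, 183.3]
ee_rot: [-3.135, -0.207, 0.006]
wrist_force: [-0.0, -0.3, -0.9]
width: 33.9
```

Emit:
{"op": "move_arm", "data": {"motion": "0.7 0.26 -0.69 0.02 0 0 0; 0.7 0.26 -0.69 0.05 0 0 0; 0.7 0.26 -0.69 0.05 0 0 0; 0.7 0.26 -0.69 0.05 0 0 0; 0.7 0.1 -0.3 0.05 0 0 0; 0.7 0 0 0 0 0 0; 0.7 0 0 0 0 0 0"}}

```text
t: 13.38
ee_pos: [537.8, 207.8, 174.7]
ee_rot: [3.134, 0.209, -0.005]
wrist_force: [-1.0, -0.5, -1.2]
width: 34.0
```

```bash
python3 mv.py 538 201 14.5 .132 30
```

```text
at [537.8 207.8 174.7] yaw 0.133 tilt 0.21 w 34.0 t 13.38
turn: 1 rows of rz=0.001
shift(tool mm) [ -0.7   6.7 160.2]: 6 rows of [-0.003  0.028  0.667]
```

Emit:
{"op": "move_arm", "data": {"motion": "0.7 -0.02 0.07 0.4 0 0 0; 0.7 -0.02 0.07 0.6 0 0 0; 0.7 -0.02 0.03 0.6 0 0 0; 0.7 0 0 0.6 0 0 0; 0.7 0 0 0.6 0 0 0; 0.7 0 0 0.5 0 0 0; 0.7 0 0 0.35 0 0 0; 0.7 0 0 0.2 0 0 0; 0.7 0 0 0 0 0 0; 0.7 0 0 0 0 0 0"}}

```text
t: 14.22
ee_pos: [537.4, 199.8, 22.6]
ee_rot: [3.135, 0.205, -0.001]
wrist_force: [0.1, -0.8, 0.7]
width: 33.8
```

```bash
python3 mv.py 538 201 14 .132 30;python3 - <<'E'
from h import *
im,d=arm.capture("side"); cv2.imwrite("pics/s8.png",cv2.resize(im[110:230,170:300,::-1],None,fx=6,fy=5,interpolation=cv2.INTER_CUBIC))
E
```

```text
at [537.4 199.8  22.6] yaw 0.13 tilt 0.04 w 33.8 t 14.22
turn: 1 rows of rz=-0.001
shift(tool mm) [ 0.8 -1.1  8.6]: 1 rows of [ 0.02  -0.027  0.214]
```

View pics/s8.png

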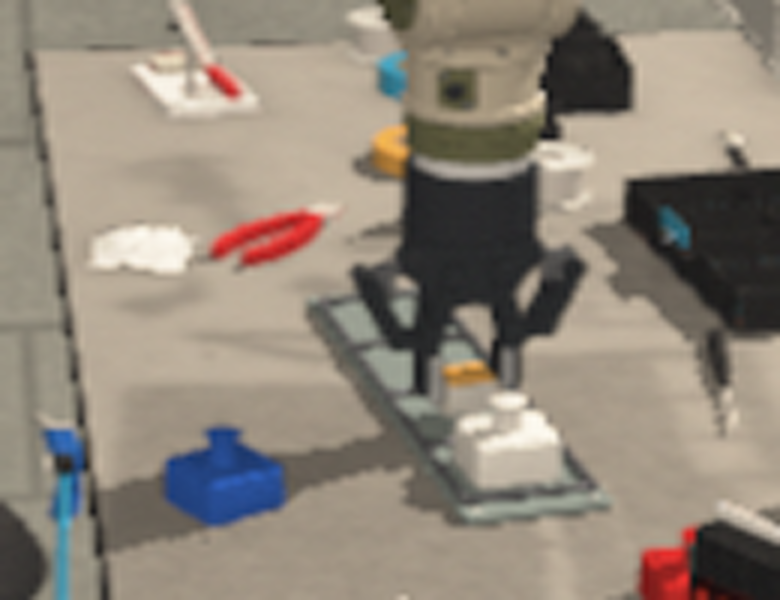

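Emit:
{"op": "move_arm", "data": {"motion": "0.7 0.02 -0.02 0.1 0 0 0; 0.7 0 0 0.08 0 0 0; 0.7 0 0 0.03 0 0 0; 0.7 0 0 0 0 0 0; 0.7 0 0 0 0 0 0"}}

```text
t: 14.68
ee_pos: [538.4, 201.8, 14.3]
ee_rot: [-3.135, -0.207, -0.001]
wrist_force: [0.3, 0.5, 0.3]
width: 34.1
```

Emit:
{"op": "move_arm", "data": {"motion": "0.7 0 0 0.02 0 0 0; 0.7 0 0 0 0 0 0; -0.6 0 0 0 0 0 0; -0.6 0 0 0 0 0 0; -0.6 0 0 0 0 0 0; -0.6 0 0 0 0 0 0; -0.6 0 0 0 0 0 0"}}

```text
t: 15.27
ee_pos: [538.2, 201.7, 13.1]
ee_rot: [-3.135, -0.207, 0.0]
wrist_force: [0.1, 1.0, -0.1]
width: 68.3
```

Emit:
{"op": "move_arm", "data": {"motion": "-0.6 0 0 -0.2 0 0 0; -0.6 0 0 -0.4 0 0 0; -0.6 0 0 -0.8 0 0 0; -0.6 0 0 -0.8 0 0 0; -0.6 0 0 -0.8 0 0 0; -0.6 0 0 -0.7 0 0 0; -0.6 0 0 0 0 0 0"}}

```text
t: 15.85
ee_pos: [541.7, 202.5, 168.5]
ee_rot: [-3.133, -0.207, -0.017]
wrist_force: [1.0, 0.9, 0.4]
width: 68.5
```

```bash
python3 mv.py 467 -241 165 .24 37;python3 - <<'E'
from h import *
im,d=arm.capture("side"); np.savez("pics/s9.npz",p=im,d=d); cv2.imwrite("pics/s9.png",cv2.resize(im[110:230,170:300,::-1],None,fx=6,fy=5,interpolation=cv2.INTER_CUBIC))
E
```

```text
at [541.7 202.5 168.5] yaw 0.132 tilt 0.62 w 68.5 t 15.85
turn: 1 rows of rz=-0.103
shift(tool mm) [-178.   413.1    3.5]: 13 rows of [-0.342  0.794  0.007]
```

View pics/s9.png

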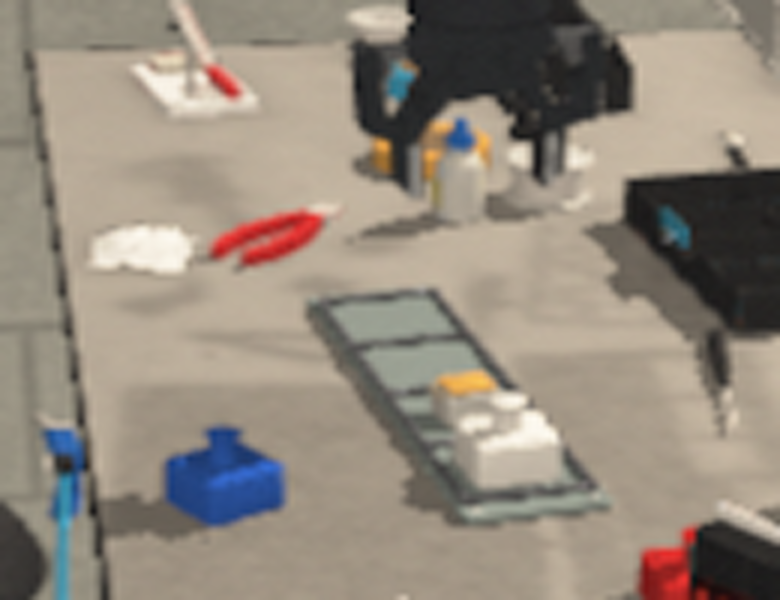

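The relay stands in its bay, at about (465,395). Going for the stamp.

Emit:
{"op": "move_arm", "data": {"motion": "-0.6 0 0 0 0 0 -0.103; -0.6 -0.17 0.4 0 0 0 0; -0.6 -0.35 0.8 0.01 0 0 0; -0.6 -0.35 0.8 0.01 0 0 0; -0.6 -0.35 0.8 0.01 0 0 0; -0.6 -0.35 0.8 0 0 0 0; -0.6 -0.35 0.8 0 0 0 0; -0.6 -0.35 0.8 0 0 0 0; -0.6 -0.35 0.8 0 0 0 0; -0.6 -0.35 0.8 0 0 0 0"}}

```text
t: 16.73
ee_pos: [486.1, -92.0, 159.3]
ee_rot: [-3.118, -0.376, 0.002]
wrist_force: [0.5, -0.0, 0.5]
width: 68.5
```

Emit:
{"op": "move_arm", "data": {"motion": "-0.6 -0.35 0.8 0 0 0 0; -0.6 -0.35 0.8 0 0 0 0; -0.6 -0.35 0.8 0 0 0 0; -0.6 -0.25 0.6 0 0 0 0; -0.6 -0.1 0.3 0 0 0 0; -0.3 0 0 0 0 0 0; -0.3 0 0 0 0 0 0; -0.3 0 0 0 0 0 0"}}

```text
t: 17.4
ee_pos: [464.0, -231.0, 159.5]
ee_rot: [-3.117, -0.376, 0.001]
wrist_force: [-0.3, 0.2, -0.4]
width: 55.2
```

```bash
python3 mv.py 467 -241 12 .24 30
```

```text
at [ 464.  -231.   159.5] yaw 0.24 tilt 0.1 w 55.2 t 17.4
turn: 1 rows of rz=0.000
shift(tool mm) [  0.5  10.5 147.5]: 5 rows of [0.003 0.052 0.738]
```

Emit:
{"op": "move_arm", "data": {"motion": "-0.3 0 0.13 0.3 0 0 0; -0.3 0 0.13 0.6 0 0 0; -0.3 0 0 0.6 0 0 0; -0.3 0 0 0.6 0 0 0; -0.3 0 0 0.6 0 0 0; -0.3 0 0 0.5 0 0 0; -0.3 0 0 0.3 0 0 0; -0.3 0 0 0.15 0 0 0; -0.3 0 0 0 0 0 0; -0.3 0 0 0 0 0 0"}}

```text
t: 18.23
ee_pos: [467.1, -241.5, 14.4]
ee_rot: [-3.119, -0.378, -0.0]
wrist_force: [0.6, 0.4, 0.6]
width: 55.5
```

```bash
python3 mv.py 467 -241 12 .24 30;python3 - <<'E'
from h import *
im,d=arm.capture("side"); cv2.imwrite("pics/s10.png",cv2.resize(im[190:290,190:290,::-1],None,fx=6,fy=6,interpolation=cv2.INTER_CUBIC))
E
```

```text
at [ 467.1 -241.5   14.4] yaw 0.241 tilt 0.01 w 55.5 t 18.23
turn: 1 rows of rz=0.001
shift(tool mm) [-0.  -0.5  2.4]: 1 rows of [-0.001 -0.012  0.06 ]
```

View pics/s10.png

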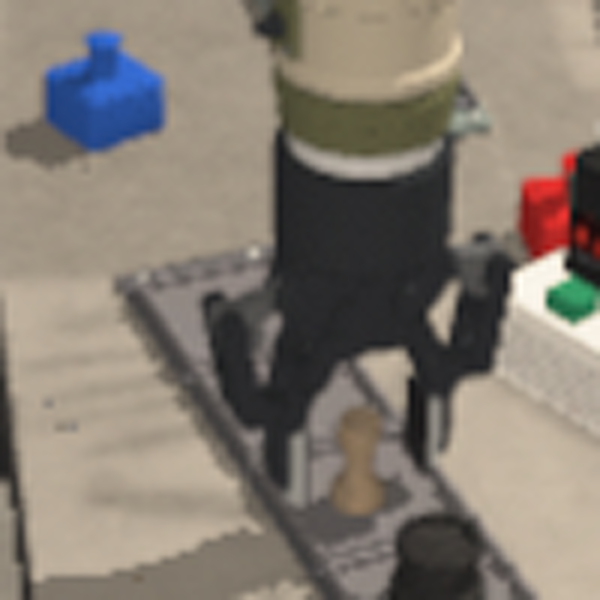

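Emit:
{"op": "move_arm", "data": {"motion": "0.4 0 0 0.04 0 0 0; 0.8 0 0 0 0 0 0; 0.8 0 0 0 0 0 0; 0.8 0 0 0 0 0 0; 0.8 0 0 0 0 0 0; 0.8 0 0 0 0 0 0; 0.8 0 0 0 0 0 0; 0.8 0 0 0 0 0 0"}}

```text
t: 18.95
ee_pos: [467.5, -242.7, 13.3]
ee_rot: [3.118, 0.375, 0.003]
wrist_force: [0.0, 0.5, 6.2]
width: 17.5
```

Emit:
{"op": "move_arm", "data": {"motion": "0.8 0 0 -0.1 0 0 0; 0.8 0 0 -0.4 0 0 0; 0.8 0 0 -0.6 0 0 0; 0.8 0 0 -0.8 0 0 0; 0.8 0 0 -0.8 0 0 0; 0.8 0 0 -0.8 0 0 0; 0.8 0 0 -0.8 0 0 0; 0.8 0 0 0 0 0 0; 0.8 0 0 0 0 0 0"}}

```text
t: 19.7
ee_pos: [467.8, -243.2, 186.5]
ee_rot: [3.116, 0.375, 0.005]
wrist_force: [-0.1, -0.0, -1.1]
width: 17.7
```

```bash
python3 mv.py 528 278 180 .132 31;python3 - <<'E'
from h import *
im,d=arm.capture("side"); cv2.imwrite("pics/s11.png",cv2.resize(im[150:270,190:290,::-1],None,fx=6,fy=5,interpolation=cv2.INTER_CUBIC))
E
```

```text
at [ 467.8 -243.2  186.5] yaw 0.239 tilt 0.25 w 17.7 t 19.7
turn: 1 rows of rz=0.103
shift(tool mm) [ 128.3 -508.8    6.5]: 17 rows of [ 0.189 -0.748  0.01 ]
```

View pics/s11.png

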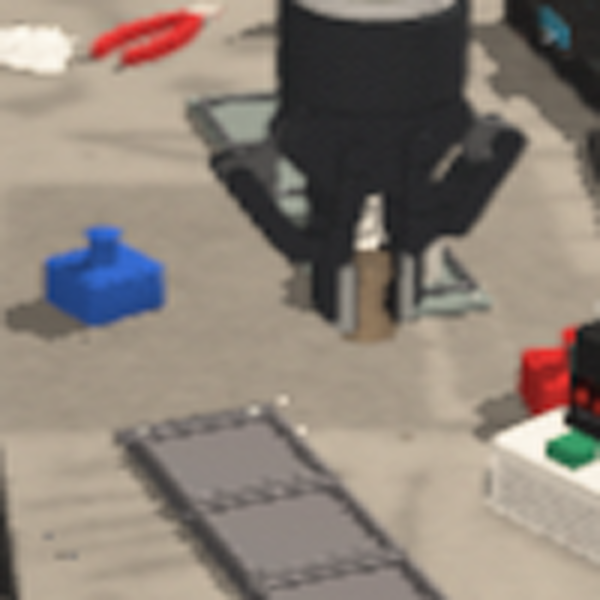

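The stamp is held upright by its handle (width 17.7). Carrying it to the second bay from the left.

Emit:
{"op": "move_arm", "data": {"motion": "0.8 0 0 0 0 0 0.103; 0.8 0.1 -0.37 0 0 0 0; 0.8 0.19 -0.75 0 0 0 0; 0.8 0.19 -0.75 0 0 0 0; 0.8 0.19 -0.75 0 0 0 0; 0.8 0.19 -0.75 0 0 0 0; 0.8 0.19 -0.75 0 0 0 0; 0.8 0.19 -0.75 0 0 0 0; 0.8 0.19 -0.75 0 0 0 0; 0.8 0.19 -0.75 0 0 0 0"}}

```text
t: 20.58
ee_pos: [496.0, 20.3, 182.3]
ee_rot: [-3.134, -0.206, 0.006]
wrist_force: [0.6, -0.6, 0.2]
width: 17.4
```

Emit:
{"op": "move_arm", "data": {"motion": "0.8 0.19 -0.75 0 0 0 0; 0.8 0.19 -0.75 0 0 0 0; 0.8 0.19 -0.75 0.02 0 0 0; 0.8 0.19 -0.75 0.02 0 0 0; 0.8 0.19 -0.75 0.02 0 0 0; 0.8 0.19 -0.75 0.02 0 0 0; 0.8 0.14 -0.55 0.02 0 0 0; 0.8 0.05 -0.2 0 0 0 0; 0.8 0 0 0 0 0 0; 0.8 0 0 0 0 0 0"}}

```text
t: 21.42
ee_pos: [521.7, 233.4, 179.0]
ee_rot: [3.133, 0.208, -0.005]
wrist_force: [-0.6, -0.7, -1.0]
width: 17.5
```

```bash
python3 mv.py 528 278 14 .132 31
```

```text
at [521.7 233.4 179. ] yaw 0.132 tilt 0.18 w 17.5 t 21.42
turn: 1 rows of rz=0.000
shift(tool mm) [ 12.1 -43.4 165. ]: 6 rows of [ 0.05  -0.181  0.687]
```

Emit:
{"op": "move_arm", "data": {"motion": "0.8 0.15 -0.5 0 0 0 0; 0.8 0.13 -0.55 0 0 0 0; 0.8 0 0 0.4 0 0 0; 0.8 0 0 0.6 0 0 0; 0.8 0 0 0.6 0 0 0; 0.8 0 0 0.6 0 0 0; 0.8 0 0 0.6 0 0 0; 0.8 0 0 0.6 0 0 0; 0.8 0 0 0.3 0 0 0; 0.8 0 0 0.1 0 0 0"}}

```text
t: 22.25
ee_pos: [526.1, 274.2, 25.5]
ee_rot: [3.133, 0.203, -0.009]
wrist_force: [-1.0, -0.4, 0.2]
width: 17.5
```

Emit:
{"op": "move_arm", "data": {"motion": "0.8 0 0 0 0 0 0; 0.8 0 0 0 0 0 0"}}

```text
t: 22.42
ee_pos: [528.8, 276.1, 29.1]
ee_rot: [3.135, 0.205, 0.001]
wrist_force: [-1.3, 0.2, -0.1]
width: 17.6
```

```bash
python3 mv.py 528 278 13.5 .132 31;python3 - <<'E'
from h import *
im,d=arm.capture("side"); cv2.imwrite("pics/s12.png",cv2.resize(im[120:220,200:280,::-1],None,fx=7,fy=6,interpolation=cv2.INTER_CUBIC))
E
```

```text
at [528.8 276.1  29.1] yaw 0.13 tilt 0.02 w 17.6 t 22.42
turn: 1 rows of rz=-0.002
shift(tool mm) [-0.5 -2.  15.6]: 1 rows of [-0.013 -0.05   0.389]
```

View pics/s12.png

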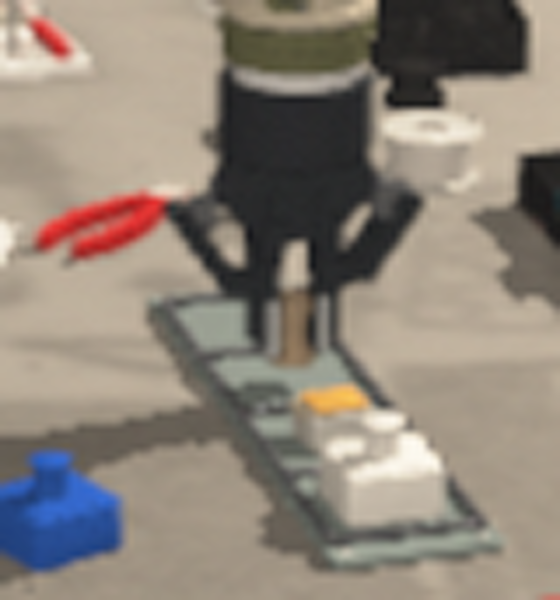

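Emit:
{"op": "move_arm", "data": {"motion": "0.8 0 -0.05 0.15 0 0 0; 0.8 0 0 0.12 0 0 0; 0.8 0 0 0.06 0 0 0; 0.8 0 0 0.04 0 0 0; 0.8 0 0 0 0 0 0; 0.8 0 0 0 0 0 0"}}

```text
t: 22.97
ee_pos: [528.0, 279.1, 13.7]
ee_rot: [-3.135, -0.207, 0.0]
wrist_force: [0.2, -0.4, -0.3]
width: 17.6
```

Emit:
{"op": "move_arm", "data": {"motion": "0.8 0 0 0.02 0 0 0; 0.8 0 0 0 0 0 0; 0.8 0 0 0 0 0 0"}}

```text
t: 23.22
ee_pos: [528.2, 279.2, 13.4]
ee_rot: [-3.135, -0.207, -0.001]
wrist_force: [-0.7, 0.1, 3.9]
width: 17.7
```

```bash
python3 - <<'E'
from h import *
im,d=arm.capture("side"); cv2.imwrite("pics/s13.png",cv2.resize(im[150:210,210:270,::-1],None,fx=10,fy=10,interpolation=cv2.INTER_CUBIC))
s=arm.state();print(s["ee_pos"],s["wrist_force"])
E
```

```text
[528.16921994 279.17960056  13.38420344] [-0.50182989 -0.24955509  4.23119815]
```

View pics/s13.png

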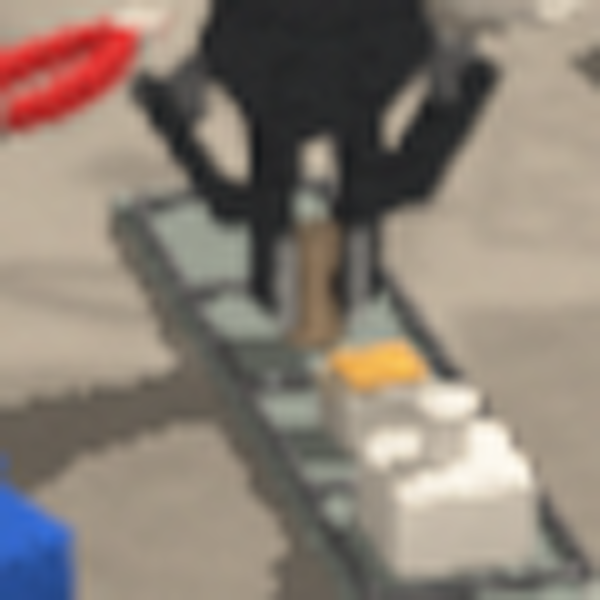

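Contact felt at 4 N. Releasing.

Emit:
{"op": "move_arm", "data": {"motion": "0.5 0 0 0 0 0 0; 0.2 0 0 0 0 0 0; -0.2 0 0 0 0 0 0; -0.5 0 0 0 0 0 0; -0.5 0 0 0 0 0 0; -0.5 0 0 0 0 0 0; -0.5 0 0 0 0 0 0"}}

```text
t: 23.85
ee_pos: [528.0, 279.0, 12.8]
ee_rot: [3.135, 0.207, -0.0]
wrist_force: [0.7, -0.5, 0.1]
width: 63.9
```

Emit:
{"op": "move_arm", "data": {"motion": "-0.5 0 0 -0.2 0 0 0; -0.5 0 0 -0.4 0 0 0; -0.5 0 0 -0.8 0 0 0; -0.5 0 0 -0.8 0 0 0; -0.5 0 0 -0.8 0 0 0; -0.5 0 0 -0.7 0 0 0; -0.5 0 0 0 0 0 0"}}

```text
t: 24.43
ee_pos: [531.4, 280.3, 168.5]
ee_rot: [-3.131, -0.207, -0.017]
wrist_force: [1.2, 0.3, 0.9]
width: 64.3
```

```bash
python3 mv.py 486.5 -317 165 .24 37;python3 - <<'E'
from h import *
im,d=arm.capture("side"); cv2.imwrite("pics/s14.png",cv2.resize(im[150:230,190:280,::-1],None,fx=8,fy=7,interpolation=cv2.INTER_CUBIC))
E
```

```text
at [531.4 280.3 168.5] yaw 0.132 tilt 0.64 w 64.3 t 24.43
turn: 1 rows of rz=-0.103
shift(tool mm) [-185.6  569.5    3.5]: 17 rows of [-0.273  0.838  0.005]
```

View pics/s14.png

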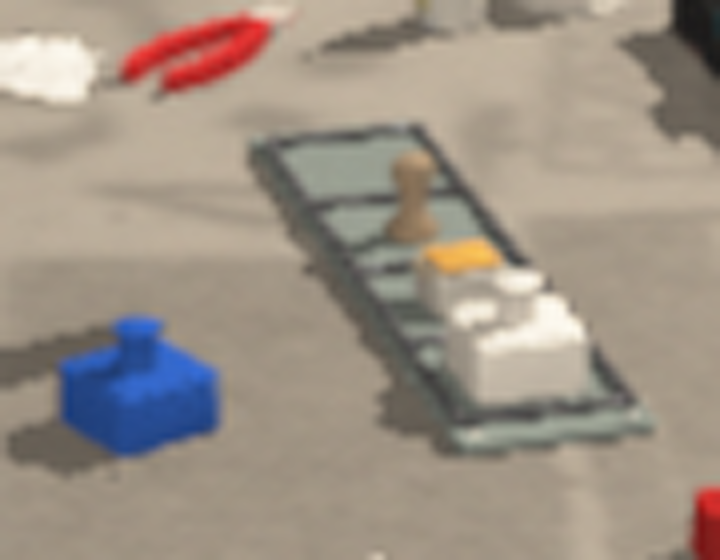

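The stamp stands upright at (412,205). The loupe is last.

Emit:
{"op": "move_arm", "data": {"motion": "-0.6 0 0 0 0 0 -0.103; -0.6 -0.14 0.42 0 0 0 0; -0.6 -0.27 0.84 0 0 0 0; -0.6 -0.27 0.84 0 0 0 0; -0.6 -0.27 0.84 0 0 0 0; -0.6 -0.27 0.84 0 0 0 0; -0.6 -0.27 0.84 0 0 0 0; -0.6 -0.27 0.84 0 0 0 0; -0.6 -0.27 0.84 0 0 0 0; -0.6 -0.27 0.84 0 0 0 0"}}

```text
t: 25.32
ee_pos: [505.3, -21.7, 160.1]
ee_rot: [-3.119, -0.376, 0.002]
wrist_force: [0.8, -0.7, 0.3]
width: 68.2
```

Emit:
{"op": "move_arm", "data": {"motion": "-0.6 -0.27 0.84 0 0 0 0; -0.6 -0.27 0.84 0 0 0 0; -0.6 -0.27 0.84 0 0 0 0; -0.6 -0.27 0.84 0 0 0 0; -0.6 -0.27 0.84 0 0 0 0; -0.6 -0.27 0.84 0 0 0 0; -0.6 -0.27 0.84 0 0 0 0; -0.6 -0.2 0.6 0 0 0 0; -0.6 -0.1 0.3 0 0 0 0; -0.6 0 0 0 0 0 0"}}

```text
t: 26.15
ee_pos: [484.9, -306.9, 159.8]
ee_rot: [-3.119, -0.37, 0.001]
wrist_force: [0.6, -0.8, 0.5]
width: 68.4
```

```bash
python3 mv.py 486.5 -317 13 .24 37
```

```text
at [ 484.9 -306.9  159.8] yaw 0.236 tilt 0.05 w 68.4 t 26.15
turn: 1 rows of rz=-0.004
shift(tool mm) [ -0.9  10.2 146.8]: 4 rows of [-0.006  0.064  0.918]
```

Emit:
{"op": "move_arm", "data": {"motion": "-0.6 0 0.13 0.2 0 0 0; -0.6 0 0.12 0.5 0 0 0; -0.6 0 0 0.6 0 0 0; -0.6 0 0 0.6 0 0 0; -0.6 0 0 0.6 0 0 0; -0.6 0 0 0.5 0 0 0; -0.6 0 0 0.4 0 0 0; -0.6 0 0 0.15 0 0 0; -0.6 0 0 0 0 0 0; -0.6 0 0 0 0 0 0"}}

```text
t: 26.98
ee_pos: [488.2, -313.2, 18.9]
ee_rot: [-3.118, -0.377, 0.001]
wrist_force: [-0.3, -0.7, 0.2]
width: 68.9
```

```bash
python3 mv.py 486.5 -317 12.5 .24 37;python3 - <<'E'
from h import *
im,d=arm.capture("side"); cv2.imwrite("pics/s15.png",cv2.resize(im[200:300,200:300,::-1],None,fx=6,fy=6,interpolation=cv2.INTER_CUBIC))
E
```

```text
at [ 488.2 -313.2   18.9] yaw 0.241 tilt 0.05 w 68.9 t 26.98
turn: 1 rows of rz=0.001
shift(tool mm) [-2.6  3.3  6.4]: 1 rows of [-0.064  0.083  0.159]
```

View pics/s15.png

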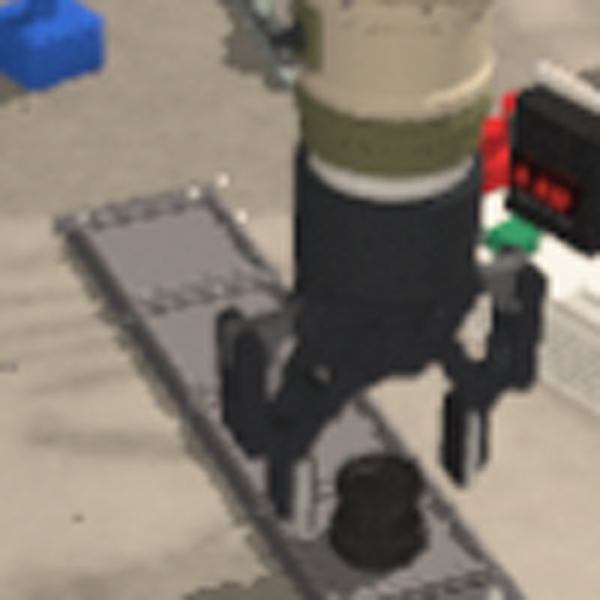

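Emit:
{"op": "move_arm", "data": {"motion": "-0.6 -0.05 0.06 0.08 0 0 0; -0.6 0 0 0.05 0 0 0; -0.6 0 0 0 0 0 0; -0.6 0 0 0 0 0 0"}}

```text
t: 27.37
ee_pos: [486.8, -317.3, 14.0]
ee_rot: [3.119, 0.375, 0.001]
wrist_force: [-0.2, -0.7, -0.9]
width: 68.5
```

Emit:
{"op": "move_arm", "data": {"motion": "0 0 0 0 0 0 0; 0.5 0 0 0 0 0 0; 0.7 0 0 0 0 0 0; 0.7 0 0 0 0 0 0; 0.7 0 0 0 0 0 0; 0.7 0 0 0 0 0 0; 0.7 0 0 0 0 0 0; 0.7 0 0 0 0 0 0"}}

```text
t: 28.03
ee_pos: [486.8, -317.2, 14.2]
ee_rot: [3.119, 0.375, 0.0]
wrist_force: [-2.1, 0.7, 4.7]
width: 37.8
```

Emit:
{"op": "move_arm", "data": {"motion": "0.7 0 0 -0.1 0 0 0; 0.7 0 0 -0.3 0 0 0; 0.7 0 0 -0.5 0 0 0; 0.7 0 0 -0.7 0 0 0; 0.7 0 0 -0.8 0 0 0; 0.7 0 0 -0.8 0 0 0; 0.7 0 0 -0.8 0 0 0; 0.7 0 0 -0.3 0 0 0; 0.7 0 0 0 0 0 0"}}

```text
t: 28.78
ee_pos: [488.5, -318.4, 189.7]
ee_rot: [3.114, 0.375, 0.008]
wrist_force: [-0.1, -0.1, -0.4]
width: 37.6
```

```bash
python3 mv.py 517.5 355 180 .132 30;python3 - <<'E'
from h import *
im,d=arm.capture("side"); cv2.imwrite("pics/s16.png",cv2.resize(im[150:300,200:300,::-1],None,fx=5,fy=4,interpolation=cv2.INTER_CUBIC))
E
```

```text
at [ 488.5 -318.4  189.7] yaw 0.24 tilt 0.41 w 37.6 t 28.78
turn: 1 rows of rz=0.103
shift(tool mm) [ 117.3 -663.8    9.7]: 23 rows of [ 0.128 -0.721  0.011]
```

View pics/s16.png

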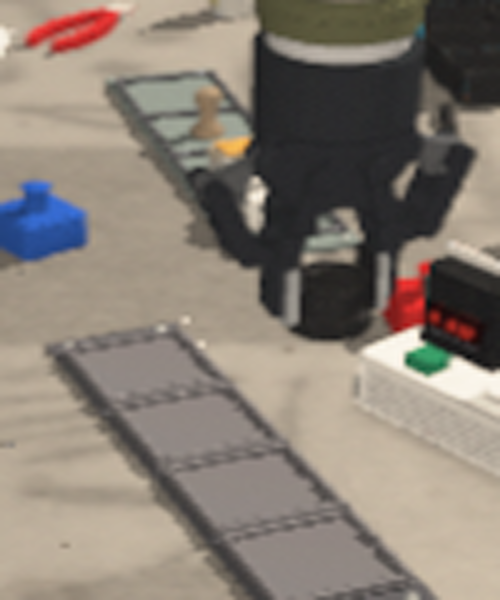

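The loupe is held level. Carrying it to the leftmost bay.

Emit:
{"op": "move_arm", "data": {"motion": "0.7 0 0 0 0 0 0.103; 0.7 0.07 -0.36 0 0 0 0; 0.7 0.13 -0.72 0 0 0 0; 0.7 0.13 -0.72 0 0 0 0; 0.7 0.13 -0.72 0 0 0 0; 0.7 0.13 -0.72 0 0 0 0; 0.7 0.13 -0.72 0 0 0 0; 0.7 0.13 -0.72 0 0 0 0; 0.7 0.13 -0.72 0 0 0 0; 0.7 0.13 -0.72 0 0 0 0"}}

```text
t: 29.67
ee_pos: [496.9, -66.0, 183.7]
ee_rot: [-3.133, -0.21, 0.005]
wrist_force: [-0.4, 0.8, 0.3]
width: 37.7
```

Emit:
{"op": "move_arm", "data": {"motion": "0.7 0.13 -0.72 0 0 0 0; 0.7 0.13 -0.72 0 0 0 0; 0.7 0.13 -0.72 0 0 0 0; 0.7 0.13 -0.72 0 0 0 0; 0.7 0.13 -0.72 0 0 0 0; 0.7 0.13 -0.72 0 0 0 0; 0.7 0.13 -0.72 0 0 0 0; 0.7 0.13 -0.72 0 0 0 0; 0.7 0.13 -0.72 0 0 0 0; 0.7 0.13 -0.72 0 0 0 0"}}

```text
t: 30.5
ee_pos: [510.3, 225.6, 183.6]
ee_rot: [3.134, 0.211, -0.006]
wrist_force: [1.1, -0.4, -1.0]
width: 37.8
```

```bash
python3 mv.py 517.5 355 170 .132 28
```

```text
at [510.3 225.6 183.6] yaw 0.134 tilt 0.21 w 37.8 t 30.5
turn: 1 rows of rz=0.002
shift(tool mm) [  24.2 -127.4   13.6]: 5 rows of [ 0.121 -0.637  0.068]
```

Emit:
{"op": "move_arm", "data": {"motion": "0.7 0.12 -0.68 0.05 0 0 0; 0.7 0.12 -0.68 0.07 0 0 0; 0.7 0.12 -0.68 0.07 0 0 0; 0.7 0.12 -0.6 0.07 0 0 0; 0.7 0.1 -0.35 0.07 0 0 0; 0.7 0 -0.1 0 0 0 0; 0.7 0 0 0 0 0 0; 0.7 0 0 0 0 0 0"}}

```text
t: 31.17
ee_pos: [518.4, 348.6, 171.7]
ee_rot: [3.134, 0.207, -0.003]
wrist_force: [0.4, -0.4, 0.1]
width: 37.2
```

```bash
python3 mv.py 517.5 355 24 .132 24
```

```text
at [518.4 348.6 171.7] yaw 0.132 tilt 0.11 w 37.2 t 31.17
turn: 1 rows of rz=0.000
shift(tool mm) [ -0.   -6.4 147.7]: 7 rows of [-0.    -0.023  0.528]
```

Emit:
{"op": "move_arm", "data": {"motion": "0.7 0 -0.08 0.3 0 0 0; 0.7 0 -0.05 0.55 0 0 0; 0.7 0 0 0.6 0 0 0; 0.7 0 0 0.6 0 0 0; 0.7 0 0 0.6 0 0 0; 0.7 0 0 0.5 0 0 0; 0.7 0 0 0.35 0 0 0; 0.7 0 0 0.15 0 0 0; 0.7 0 0 0 0 0 0; 0.7 0 0 0 0 0 0"}}

```text
t: 32.0
ee_pos: [518.8, 353.8, 27.2]
ee_rot: [-3.135, -0.205, -0.0]
wrist_force: [0.5, 0.8, -0.8]
width: 37.5
```

```bash
python3 mv.py 517.5 355 14.5 .132 24; python3 - <<'E'
from h import *
im,d=arm.capture("side"); cv2.imwrite("pics/s17.png",cv2.resize(im[120:220,190:280,::-1],None,fx=7,fy=6,interpolation=cv2.INTER_CUBIC))
E
```

```text
at [518.8 353.8  27.2] yaw 0.131 tilt 0.02 w 37.5 t 32.0
turn: 1 rows of rz=-0.001
shift(tool mm) [-1.1 -1.4 12.7]: 1 rows of [-0.028 -0.034  0.316]
```

View pics/s17.png

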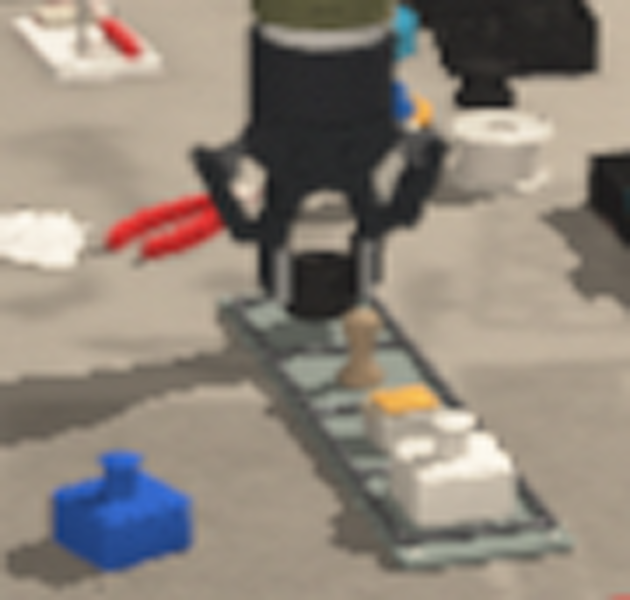

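Emit:
{"op": "move_arm", "data": {"motion": "0.7 -0.02 -0.02 0.12 0 0 0; 0.7 0 0 0.1 0 0 0; 0.7 0 0 0.05 0 0 0; 0.7 0 0 0.03 0 0 0; 0.7 0 0 0 0 0 0; 0.7 0 0 0 0 0 0"}}

```text
t: 32.55
ee_pos: [517.4, 355.3, 14.5]
ee_rot: [-3.135, -0.207, -0.0]
wrist_force: [0.0, 0.2, -0.5]
width: 37.4
```

Emit:
{"op": "move_arm", "data": {"motion": "0.7 0 0 0.02 0 0 0; 0.7 0 0 0 0 0 0; 0.4 0 0 0 0 0 0; 0 0 0 0 0 0 0; -0.6 0 0 0 0 0 0; -0.6 0 0 0 0 0 0; -0.6 0 0 0 0 0 0; -0.6 0 0 0 0 0 0"}}

```text
t: 33.22
ee_pos: [517.4, 355.2, 13.5]
ee_rot: [3.135, 0.207, -0.0]
wrist_force: [-0.4, 0.4, 0.4]
width: 68.2
```

Emit:
{"op": "move_arm", "data": {"motion": "-0.6 0 0 -0.2 0 0 0; -0.6 0 0 -0.4 0 0 0; -0.6 0 0 -0.8 0 0 0; -0.6 0 0 -0.8 0 0 0; -0.6 0 0 -0.8 0 0 0; -0.6 0 0 -0.8 0 0 0; -0.6 0 0 -0.6 0 0 0; -0.6 0 0 0 0 0 0"}}

```text
t: 33.88
ee_pos: [520.1, 356.7, 197.0]
ee_rot: [-3.13, -0.207, -0.015]
wrist_force: [0.4, 0.4, 0.5]
width: 68.5
```

```bash
python3 mv.py 360 400 230 .132 30; python3 - <<'E'
from h import *
im,d=arm.capture("side"); cv2.imwrite("pics/s18.png",cv2.resize(im[120:220,190:280,::-1],None,fx=7,fy=6,interpolation=cv2.INTER_CUBIC))
E
```

```text
at [520.1 356.7 197. ] yaw 0.132 tilt 0.62 w 68.5 t 33.88
turn: 1 rows of rz=-0.000
shift(tool mm) [-153.1  -64.   -33. ]: 6 rows of [-0.638 -0.267 -0.137]
```

View pics/s18.png

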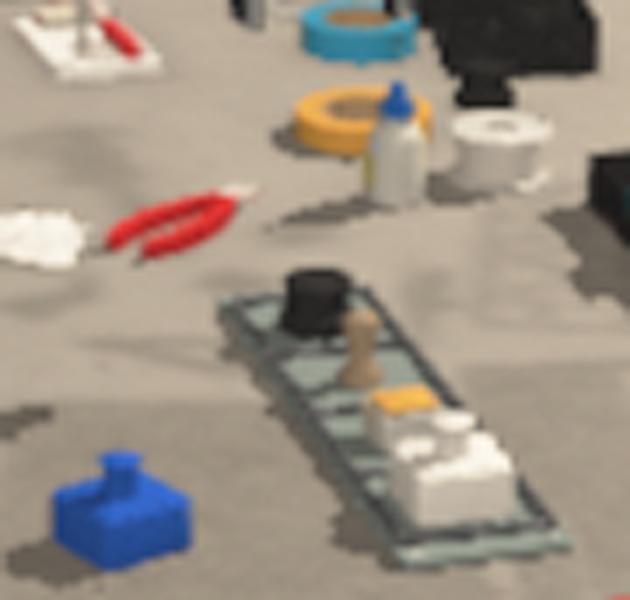

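All four stand in the bays. I'll swing the arm clear and check from the top.

Emit:
{"op": "move_arm", "data": {"motion": "-0.6 -0.3 -0.2 -0.1 0 0 0; -0.6 -0.6 -0.4 -0.15 0 0 0; -0.6 -0.6 -0.4 -0.15 0 0 0; -0.6 -0.6 -0.4 -0.15 0 0 0; -0.6 -0.6 -0.4 -0.15 0 0 0; -0.6 -0.6 -0.4 -0.1 0 0 0; -0.6 -0.6 -0.4 0 0 0 0; -0.6 -0.6 -0.4 0 0 0 0; -0.6 -0.3 -0.2 0 0 0 0; -0.6 0 0 0 0 0 0"}}

```text
t: 34.77
ee_pos: [306.0, 457.3, 220.5]
ee_rot: [3.133, 0.213, -0.005]
wrist_force: [0.1, -0.7, 0.7]
width: 68.2
```

```bash
python3 - <<'E'
from ov import *
im,d=arm.capture("top"); np.savez("pics/t20.npz",p=im,d=d); a=.132;E=[]
for s in(117,39,-39,-117): E.append((box(533.2-np.sin(a)*s,239.7+np.cos(a)*s,a,70,74,12,7)[0],(0,0,255)))
draw("top",im,E,(135,160,125,75),"pics/t20.png",6)
cv2.imwrite("pics/t21.png",cv2.resize(im[:,:,::-1],(800,600)))
im,d=arm.capture("side");cv2.imwrite("pics/s20.png",cv2.resize(im[110:300,150:350,::-1],(800,600)))
print(arm.state()["ee_pos"])
E
```

```text
[308.97412446 456.6317225  220.72920271]
```

View pics/t20.png

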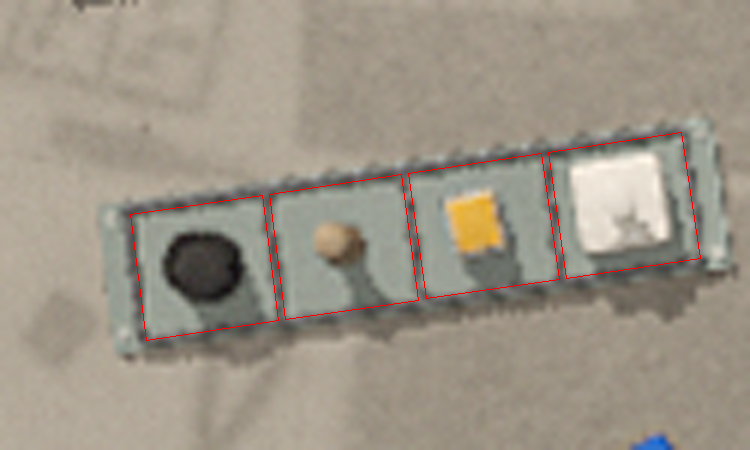

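View pics/t21.png

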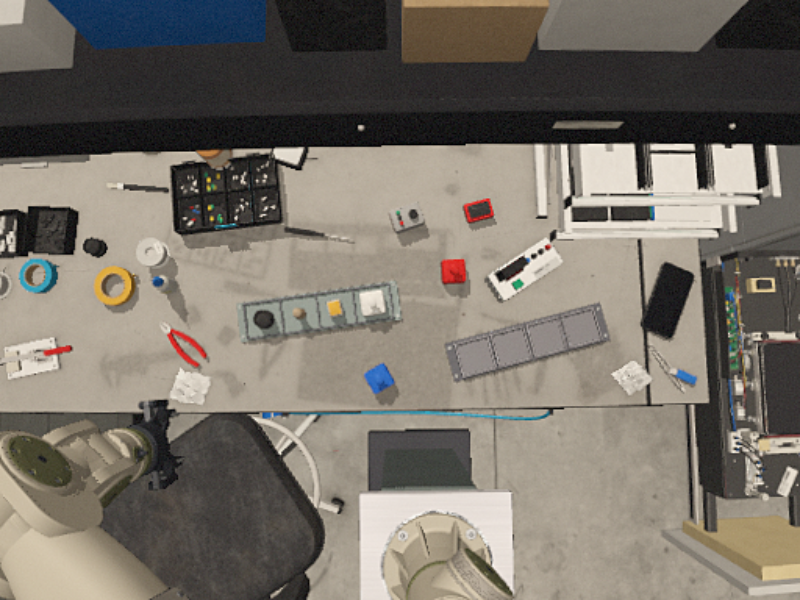

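View pics/s20.png

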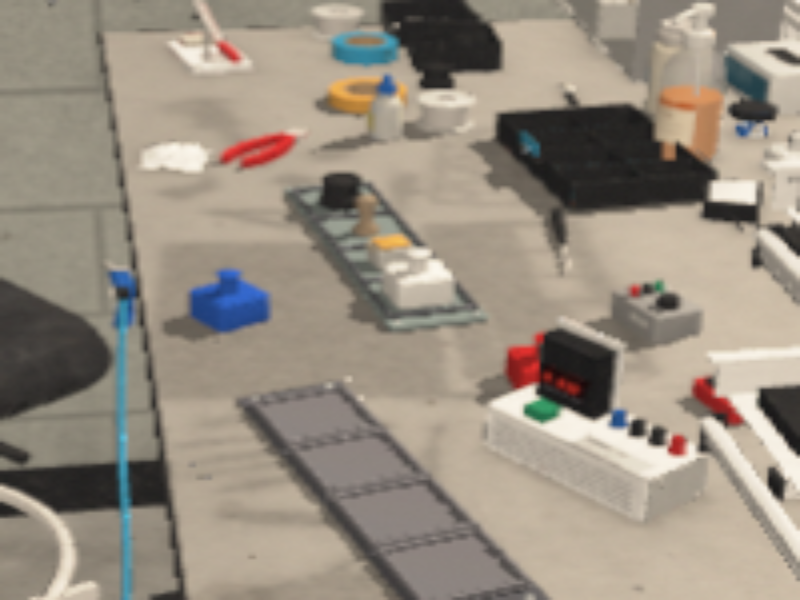

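From left to right the bays hold loupe, stamp, relay, pod. All are upright and near the middle of their bays. The box and cutter are at their starting pixels.

```bash
python3 -c "
from station import arm
print(arm.hand_in())"
```

```text
the job is handed in; nothing more can be done
None
```

The four things now stand in the empty rack in reverse order. The full rack held pod, relay, stamp, loupe from the left, and the empty rack now holds loupe, stamp, relay, pod. I handed the job in after about 35 s of robot time.

**Last checks:** The final top and side pictures show all four upright and near the middle of their bays, with the gripper well clear. The load box, side cutter and the blue and red pod look-alikes are at the same pixels as at the start. Wrist-force readings at the end of each move stayed under about 7 N; I did not record the force in between.

**What differed from plan:**
- **Stamp:** the gripper closed on the handle (17.7 mm) rather than the foot. It stayed upright.
- **Loupe:** the gripper closed at 37.8 mm, below the 41 mm full diameter. It set down flat.
- **Camera agreement:** outlines projected into the side view were a few mm off those in the top view. That was well inside the slack in the bays.

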